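Refit the sprung spindle of the cone-wrap roll stand

ROBOT

A 6-joint arm with a two-finger parallel gripper is mounted at the origin on the work surface. World frame = base frame: x ahead of the robot, y to its left, z up, the work surface at z = 0. Lengths are in m, angles in rad, forces in N, time in s.
With the tool pointing down it reaches from about 0.375 to 0.9 m from the base axis. Payload 3.1 kg.
Tool frame: the origin (TCP) lies on the centre line of the jaws, within the pads' length; the fingertips stand 14 mm ahead of it and the grasp point (between the pads) lies 5 mm behind it; z points along the fingers, y is the line along which they close (so a half turn about z gives the same grasp; the last joint's range is limited). The gripper opens to 87 mm and grips with 3 to 60 N. Pads are 19 mm wide; open, the fingers measure 117 mm over their backs; the gripper's body (75 mm by 190 mm) begins 51 mm behind the grasp point.
Start: joints at [0.944, 0.527, 1.433, -0, 1.181, -0.178], TCP at [0.271, 0.563, 0.237] pointing down, gripper open.
Joint ranges: [-3.08, 3.08], [-0.75, 2.2], [0.22, 2.44], [-1.43, 4.57], [0, 2.65], [-2.85, 2.85]. Speed limits (rad/s): [2.79, 2.79, 3.14, 3.14, 3.14, 3.14].

INTERFACE

Orientations are given as a unit quaternion [x, y, z, w].
In Python, from rig import robot gives the robot as it stands.
- The arm moves only by the tool move_arm, never from a script. Its argument "commands" is a list of rows, each an object with "hand": the finger opening in cm, from 0 to 8.7; "travel": the shift along the tool's x, y, z in cm, a list of three; "twist": the turn, a rotation vector about the tool's x, y, z in degrees, a list of three. In form: [{"hand": hand, "travel": [dx, dy, dz], "twist": [wx, wy, wz]}, ...]. A call has 1 to 5 rows; each row shifts and turns the commanded pose from where the row before left it, along the tool's axes as they then stand; what a row does not reach is not made up. A row lasts 1/12 s, in which the tool goes at most 41.7 mm and 7.16 degrees, less where a joint would pass 70% of its speed; a pose out of reach is approached as far as the arm can. A call is refused whole if a number of a shift passes 4.17 or a number of a turn 7.16, either way. A call with a gripper value outside its range is refused whole. The fingers move at their own pace and stop on an object; "force" is the grip in N (left out, the last holds). Time passes only in rows, so rows that do not move let the fingers close. It gives the time, the measured TCP pose, the force, the opening and the grip force at its end, in the units of the state.
- robot.get_obs(): the state, without advancing time (a new reading comes with each control period).
- robot.camera(name): name is "scene" or "top" or "wrist"; returns a dict with "frame" (480x640x3 uint8, red, green, blue), "fov_y" (degrees; the focal length in pixels is half the picture's height over the tangent of half this angle, whatever the lens; pixels are square), "cx", "cy" (the principal point, pixels), "k1" (the pictures are not rectified: a ray, as slopes to the right and down, at radius r is drawn at 1 + k1 r^2 times it, then the intrinsics apply), "extrinsics" (4x4, takes a point from camera to world coordinates); the wrist camera has in their place "T_tool_cam" (4x4, takes a point from camera to tool coordinates, whose origin is the TCP and whose axes are the flange's). Camera axes: x right, y down, z forward; pixel columns grow to the right and rows downward; lengths in m; the calibration is good to about 2 mm. A picture is of the moment at which its call begins: read the wrist's pose just before it. There is no depth.
- robot.hand_in(): hands the job in; it is judged then, once.
The state is a dict: "time": time; "q": joint angles; "joint_velocities": joint speeds; "joint_torque": joint torques, N m; "position": TCP position; "tool_rot": TCP orientation; "ft_force": force on the tool from outside, world axes, zero at the start; "moment": the same for the moment, N m; "grip_width": finger opening in m; "grip_force": force on a finger pad.
Only numpy, scipy, OpenCV 4.12 (cv2) and the standard library are available. Lean on these libraries where they do the work, as an engineer would, in place of code of your own. Each camera call takes 0.05 s, during which the arm holds its last target. There are 200 camera calls.

TASK

A topping tub has been parked in the roll stand, where the spindle belongs. Stack that tub squarely on the lid of its twin, with its four feet down in the lid's recesses, then fit the sprung wooden spindle between the stand's two end cups, either way round, with both pins fully home in the cups, and let go. Leave the crock, the sundae cup and the scoop where they are and standing as they are.

Things in the scene. Friction and masses are not known exactly. Their poses are not given: they have to be found in the camera images.
- stand: Fixed brown wooden roll stand: base plate 100 x 236 x 12 mm (long along its y), an upright cheek at each end (64 mm wide in x, 18 mm thick, top 110 mm above the counter). Each cheek has a steel end cup opening towards the other; the cups' common axis runs along y, 85 mm above the counter. Cup bottoms are 192 mm apart, rims 168 mm. Origin: centre of underside, at counter height, z up
- cup_left (a point): centre of the bottom of the end cup on the stand's +y side, 96 mm from the stand's middle; the cup opens to the stand's -y. 12 mm deep, 22 mm wide inside at the bottom, flared to about 31 mm at the mouth (37 mm over the rim). A pin still reaches the bottom when the spindle is tilted by up to about 17 degrees
- cup_right (a point): centre of the bottom of the end cup on the stand's -y side, 96 mm from the stand's middle; the cup opens to the stand's +y. 12 mm deep, 22 mm wide inside at the bottom, flared to about 31 mm at the mouth (37 mm over the rim). A pin still reaches the bottom when the spindle is tilted by up to about 17 degrees
- spindle: Loose sprung spindle, about 0.19 kg, 196 mm long when free, lying flat. Square pale maple barrel 138 x 34 x 34 mm along its x; origin: centre of the barrel (17 mm above the counter at the start); x points to the plunger end. At the -x end a fixed steel pin, 14 mm diameter, 16 mm long; at the +x end a sprung steel plunger, 14 mm diameter, sticking out 42 mm when free
- plunger_tip (a point): end face centre of the sprung plunger, on the spindle's axis; 111 mm from the spindle's origin along +x when free
- butt_tip (a point): end face centre of the fixed pin, on the spindle's axis; 85 mm from the spindle's origin along -x
- plunger (a joint): how far the plunger is pushed into the barrel, m: 0 free, 0.026 fully in; about 0.004 when seated. It starts to move at about 2 N and takes about 6.5 N at full travel, and springs back. The spindle must be shortened by at least 16 mm to pass between one cup's bottom and the other cup's rim
- tub: Loose lidded topping tub, about 0.35 kg, parked on the stand's base plate between the cheeks (feet 12 mm above the counter). White box with flush pale wooden lid, 58 (x) x 100 (y) x 78 mm high in all. Four wooden feet, 12 mm diameter, 7 mm tall, at x +-18, y +-38 mm; at the same places in the lid's top four recesses, 18 mm diameter, 5 mm deep. Origin: centre, under the feet; z up
- low_tub: The twin of the tub, same shape and sizes, about 0.6 kg, standing loose on the counter. Origin: centre of the underside of the feet; z up. A tub stacked on it with the feet in the recesses has its origin 73 mm above this origin.
- low_lid (a point): centre of the top of the twin's lid, 78 mm above the counter, level with the rims of the recesses
- crock: Bystander: squat cream stoneware crock, 112 mm diameter, 95 mm tall, with a chrome whisk stuck in it that leans to its -x side and reaches about 205 mm above the counter, up to 85 mm out from the crock's axis. Origin: centre of its underside
- sundae_cup: Bystander: tin sundae cup on a foot, 86 mm diameter at the rim, 108 mm tall. Origin: centre of its underside
- scoop: Bystander: ice cream scoop lying flat, 204 mm long along its x (open steel bowl at +x, 52 mm wide and 26 mm high; enamel handle 26 mm thick at -x). Origin: at counter height under its middle
Things that resemble listed ones, but are neither listed nor needed, are in the scene too. Of the things like the spindle, leave any that is green or red; of the rest the larger one is meant.

How it is judged:
On the way:
1. the tub stands on its twin, feet in the recesses, let go (horizontal distance between tub and low_lid below 0.006 m and z of tub in the frame of low_lid below -0.003 m and angle between tub's own z axis and vertical below 0.05 rad and angle between the y axis of tub and the y axis of low_tub, either way round below 0.12 rad and contact force between the fingers and tub below 0.1 N), for 0.2 s.
At the end, for the whole second after the job is handed in: the tub stands upright on its twin (centred within 6 mm, turned less than 0.12 rad from it or from half a turn, feet at least 3 mm down in the recesses), the spindle lies between the end cups, either way round, each pin's end within 8 mm of the centre of its cup's bottom, and both are at rest (horizontal distance between tub and low_lid below 0.006 m and z of tub in the frame of low_lid below -0.003 m and angle between each of tub, low_tub's own z axis and vertical below 0.05 rad and angle between the y axis of tub and the y axis of low_tub, either way round below 0.12 rad and ((distance between plunger_tip and cup_left below 0.008 m and distance between butt_tip and cup_right below 0.008 m) or (distance between plunger_tip and cup_right below 0.008 m and distance between butt_tip and cup_left below 0.008 m)) and linear speed of each of spindle, tub below 0.02 m/s); the robot touches nothing.
It fails at once if the crock is moved more than 25 mm or tipped (distance of crock from where it was at the start of the episode above 0.025 m or angle between crock's own z axis and vertical above 0.3 rad).
It fails at once if the sundae cup is moved more than 25 mm or tipped (distance of sundae_cup from where it was at the start of the episode above 0.025 m or angle between sundae_cup's own z axis and vertical above 0.3 rad).
It fails at once if the scoop is moved more than 25 mm (distance of scoop from where it was at the start of the episode above 0.025 m).
It also fails if it takes over 67 s, if anything falls off the work surface, if the arm or the gripper's body presses on something with over 40 N, if the wrist force passes 120 N, or if a joint passes its speed limit or range.

## Working session

There is one attempt and no reset: what is moved stays moved. The work goes in short steps, Python scripts to look and compute and a tool call to move; the robot and the scene stay as the last step left them, time stands still between calls to the robot, and variables do not carry over. Pictures are saved under pics/ and viewed, at most 14 in all, crops included, and the job is handed in when it is done.

Besides the shell and the picture viewer there is one more tool, called after ">>>" as a command line: name --argument value ..., lists and objects as JSON in quotes. move_arm: Moves the arm, as the interface text tells. Its arguments: {"type":"object","properties":{"commands":{"type":"array"},"force":{"type":"number"}},"required":["commands"]}

```bash
mkdir -p pics; ls; python3 - <<'E'
from rig import robot
import cv2, pickle
o=robot.get_obs(); print(o)
d={}
for n in ("scene","top","wrist"):
    c=robot.camera(n); d[n]=c
    cv2.imwrite(f"pics/{n}0.png",c["frame"][:,:,::-1])
    print(n,{k:v for k,v in c.items() if k!="frame"})
pickle.dump((o,d),open("s0.pkl","wb"))
E
```

```text
pics
{'time': 0.0, 'q': array([ 9.43514207e-01,  5.28509346e-01,  1.43390725e+00, -3.44292384e-05,
        1.18139440e+00, -1.78501568e-01]), 'joint_velocities': array([ 0.00054334,  0.00072542, -0.00137122,  0.00040749, -0.00076683,
        0.00050923]), 'joint_torque': array([ 4.55192840e-04, -4.40038705e+01, -1.76589847e+01,  6.33199629e-02,
        5.81745955e-02, -1.44548021e-04]), 'position': array([0.27072676, 0.56253525, 0.2355435 ]), 'tool_rot': array([ 2.22505440e-01,  9.74930817e-01, -1.02660175e-03, -4.20239870e-04]), 'ft_force': array([ 0.69433265,  0.07907998, -0.14844684]), 'moment': array([-0.00663913,  0.00157988,  0.02790426]), 'grip_force': 0.0, 'grip_width': 0.08703732207682814}
scene {'fov_y': 50.35124902001206, 'cx': 317.1452948147115, 'cy': 235.05746966360053, 'k1': -0.048765099349924367, 'extrinsics': array([[-0.53759098,  0.48976822, -0.68638402,  1.38957194],
       [ 0.84315338,  0.32130809, -0.43110729,  0.64658207],
       [ 0.00939809, -0.8104864 , -0.58568206,  0.84377435],
       [ 0.        ,  0.        ,  0.        ,  1.        ]])}
top {'fov_y': 55.40231873781854, 'cx': 320.6154661050311, 'cy': 243.03115429568226, 'k1': -0.10323422144361499, 'extrinsics': array([[ 0.0098664 , -0.99584695,  0.09050693,  0.38643137],
       [-0.99991428, -0.01060462, -0.00767921,  0.05732877],
       [ 0.00860711, -0.0904234 , -0.99586622,  1.28174347],
       [ 0.        ,  0.        ,  0.        ,  1.        ]])}
wrist {'fov_y': 60.20487436983667, 'cx': 314.26232442735864, 'cy': 238.69675729319945, 'k1': -0.08187344358182476, 'T_tool_cam': array([[ 5.07017771e-04, -9.68690497e-01, -2.48270951e-01,
         6.75959249e-02],
       [ 9.99999871e-01,  4.93636434e-04,  1.16150453e-04,
         7.53165325e-04],
       [ 1.00417469e-05, -2.48270978e-01,  9.68690622e-01,
        -1.48602042e-01],
       [ 0.00000000e+00,  0.00000000e+00,  0.00000000e+00,
         1.00000000e+00]])}
```

View pics/scene0.png

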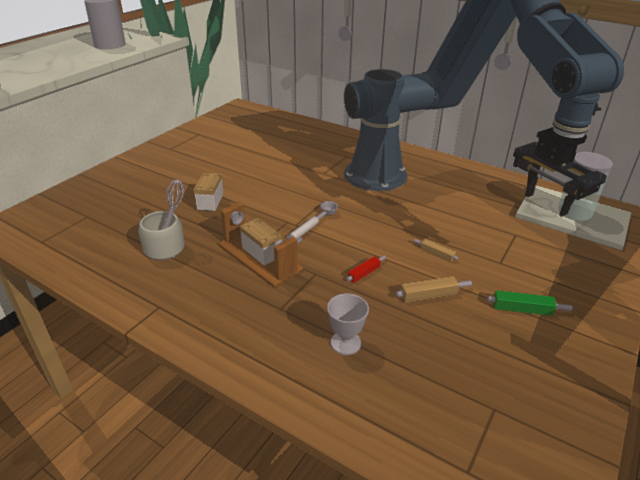

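View pics/top0.png

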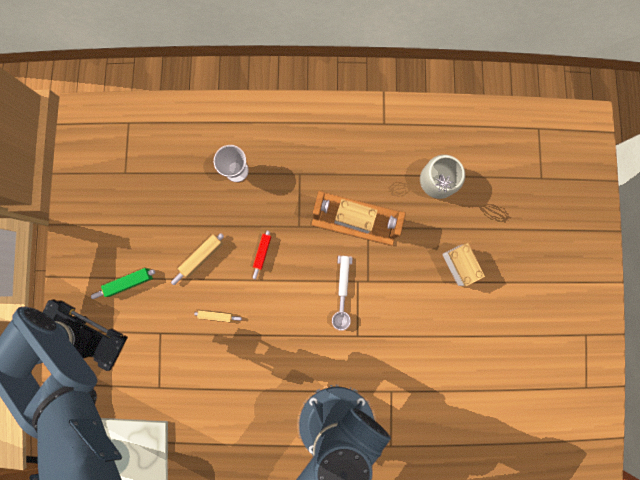

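```bash
cat > h.py <<'E'
import numpy as np, cv2, pickle
from scipy.spatial.transform import Rotation as R
def K(c):
    f=240/np.tan(np.radians(c["fov_y"])/2); return f,c["cx"],c["cy"],c["k1"]
def ext(c,o=None):
    if "extrinsics" in c: return c["extrinsics"]
    T=np.eye(4); T[:3,:3]=R.from_quat(o["tool_rot"]).as_matrix(); T[:3,3]=o["position"]
    return T@c["T_tool_cam"]
def cast(c,uv,z,o=None):
    "pixels -> points on the plane at height z"
    f,cx,cy,k=K(c); uv=np.atleast_2d(uv).astype(float)
    d=(uv-[cx,cy])/f; s=d.copy()
    for _ in range(20): s=d/(1+k*(s**2).sum(1,keepdims=True))
    T=ext(c,o); v=np.c_[s,np.ones(len(s))]@T[:3,:3].T
    return T[:3,3]+v*((z-T[2,3])/v[:,2:])
def proj(c,P,o=None):
    f,cx,cy,k=K(c); T=ext(c,o); p=(np.atleast_2d(P)-T[:3,3])@T[:3,:3]; s=p[:,:2]/p[:,2:]
    return s*(1+k*(s**2).sum(1,keepdims=True))*f+[cx,cy]
def look(name="wrist",save=None):
    from rig import robot
    o=robot.get_obs(); c=robot.camera(name)
    if save: cv2.imwrite(f"pics/{save}.png",c["frame"][:,:,::-1]); pickle.dump((o,c),open(f"{save}.pkl","wb"))
    return o,c
E
python3 - <<'E'
from h import *
o,d=pickle.load(open("s0.pkl","rb")); c=d["top"]
for n,uv,z in [("lid in stand",(356,215),.09),("low lid",(467,263),.078),("cheek L top",(318,208),.11),("cheek R top",(400,228),.11),("spindle barrel",(199,259),.034),("butt?",(222,237),.017),("other",(174,283),.017),("crock rim",(444,173),.095),("cup rim",(230,160),.108),("scoop bowl",(341,320),.02),("scoop handle",(344,258),.013)]:
    p=cast(c,uv,z)[0]; print(n,p.round(3),"r",np.hypot(*p[:2]).round(3))
fr=c["frame"][180:300,160:500]; cv2.imwrite("pics/crop.png",cv2.resize(fr[:,:,::-1],(790,279),interpolation=cv2.INTER_CUBIC))
E
```

```text
lid in stand [ 0.57  -0.044  0.09 ] r 0.572
low lid [ 0.446 -0.343  0.078] r 0.563
cheek L top [0.584 0.056 0.11 ] r 0.587
cheek R top [ 0.534 -0.157  0.11 ] r 0.557
spindle barrel [0.452 0.381 0.034] r 0.592
butt? [0.515 0.323 0.017] r 0.608
other [0.385 0.454 0.017] r 0.596
crock rim [ 0.686 -0.28   0.095] r 0.741
cup rim [0.71  0.289 0.108] r 0.767
scoop bowl [ 0.29 -0.01  0.02] r 0.29
scoop handle [ 0.461 -0.018  0.013] r 0.461
```

View pics/crop.png

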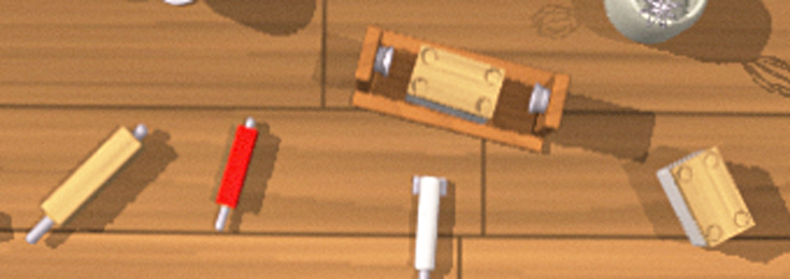

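```bash
cat >> h.py <<'E'
def rot(ang,tilt=0):
    "tool down, tool y at world angle ang (deg); tilt: turn about tool y"
    a=np.radians(ang); y=np.array([np.cos(a),np.sin(a),0]); z=np.array([0,0,-1.])
    return R.from_matrix(np.c_[np.cross(y,z),y,z])*R.from_euler("y",tilt,degrees=True)
def plan(p0,r0,p1,r1,n=None):
    "rows (cm, deg) from a pose to a pose: position first row count by speed"
    p0,p1=np.array(p0,float),np.array(p1,float); w=(r0.inv()*r1).as_rotvec(degrees=True)
    n=n or int(max(np.ceil(np.linalg.norm(p1-p0)/.038),np.ceil(np.linalg.norm(w)/6.8),1))
    s=R.from_rotvec(w/n,degrees=True); r=r0
    for i in range(n): print(i,(r.inv().apply((p1-p0)/n)*100).round(2).tolist(),(w/n).round(2).tolist()); r=r*s
E
python3 - <<'E'
from h import *
o,d=pickle.load(open("s0.pkl","rb"))
r=R.from_quat(o["tool_rot"])
print((rot(64.3).inv()*r).as_rotvec(degrees=True))
plan(o["position"],r,[.455,.385,.25],rot(45))
print()
plan([.455,.385,.25],rot(45),[.567,-.045,.25],rot(-13.2))
E
```

```text
[0.12540356 0.02078687 0.01248064]
0 [-3.47, -1.14, -0.21] [-0.02, 0.0, 2.76]
1 [-3.52, -0.98, -0.21] [-0.02, 0.0, 2.76]
2 [-3.57, -0.8, -0.21] [-0.02, 0.0, 2.76]
3 [-3.6, -0.63, -0.21] [-0.02, 0.0, 2.76]
4 [-3.63, -0.46, -0.21] [-0.02, 0.0, 2.76]
5 [-3.64, -0.28, -0.21] [-0.02, 0.0, 2.76]
6 [-3.65, -0.11, -0.21] [-0.02, 0.0, 2.76]

0 [-3.19, -1.87, 0.0] [0.0, 0.0, 4.85]
1 [-3.34, -1.6, 0.0] [0.0, 0.0, 4.85]
2 [-3.46, -1.31, 0.0] [0.0, 0.0, 4.85]
3 [-3.56, -1.01, 0.0] [0.0, 0.0, 4.85]
4 [-3.63, -0.71, 0.0] [0.0, 0.0, 4.85]
5 [-3.68, -0.4, 0.0] [0.0, 0.0, 4.85]
6 [-3.7, -0.08, 0.0] [0.0, 0.0, 4.85]
7 [-3.7, 0.23, 0.0] [0.0, 0.0, 4.85]
8 [-3.66, 0.54, 0.0] [0.0, 0.0, 4.85]
9 [-3.6, 0.85, 0.0] [0.0, 0.0, 4.85]
10 [-3.52, 1.15, 0.0] [0.0, 0.0, 4.85]
11 [-3.41, 1.44, 0.0] [0.0, 0.0, 4.85]
```

>>> move_arm --commands '[{"hand":8.7,"travel":[-3.5,-1.1,-0.2],"twist":[0,0,2.75]},{"hand":8.7,"travel":[-3.5,-1.0,-0.2],"twist":[0,0,2.75]},{"hand":8.7,"travel":[-3.6,-0.8,-0.2],"twist":[0,0,2.75]},{"hand":8.7,"travel":[-3.6,-0.6,-0.2],"twist":[0,0,2.75]}]'

```text
time: 0.48
position: [0.3775, 0.4608, 0.2443]
tool_rot: [0.316, 0.949, -0.0, -0.0]
ft_force: [0.3, -0.3, 0.1]
grip_width: 0.0869
grip_force: 0.0
```

>>> move_arm --commands '[{"hand":8.7,"travel":[-3.6,-0.5,-0.2],"twist":[0,0,2.75]},{"hand":8.7,"travel":[-3.6,-0.3,-0.2],"twist":[0,0,2.75]},{"hand":8.7,"travel":[-3.6,-0.1,-0.2],"twist":[0,0,2.75]},{"hand":8.7,"travel":[0,0,0],"twist":[0,0,0]},{"hand":8.7,"travel":[0,0,0],"twist":[0,0,0]}]'

```text
time: 0.9
position: [0.4562, 0.3848, 0.2503]
tool_rot: [0.384, 0.923, -0.0, -0.0]
ft_force: [-0.9, 0.0, -0.7]
grip_width: 0.0873
grip_force: 0.0
```

```bash
python3 -c "
from h import *
o,c=look('wrist','w1'); print(o['time'],o['position'],o['ft_force'])"
```

```text
0.9 [0.45624935 0.38479983 0.25034058] [-0.8918285   0.03226151 -0.70832851]
```

>>> move_arm --commands '[{"hand":8.7,"travel":[-3.2,-1.9,0],"twist":[0,0,4.85]},{"hand":8.7,"travel":[-3.3,-1.6,0],"twist":[0,0,4.85]},{"hand":8.7,"travel":[-3.5,-1.3,0],"twist":[0,0,4.85]},{"hand":8.7,"travel":[-3.6,-1.0,0],"twist":[0,0,4.85]},{"hand":8.7,"travel":[-3.6,-0.7,0],"twist":[0,0,4.85]}]'

```text
time: 1.37
position: [0.5005, 0.2072, 0.2504]
tool_rot: [0.568, 0.823, -0.0, -0.0]
ft_force: [0.7, 0.1, 0.9]
grip_width: 0.087
grip_force: 0.0
```

>>> move_arm --commands '[{"hand":8.7,"travel":[-3.7,-0.4,0],"twist":[0,0,4.85]},{"hand":8.7,"travel":[-3.7,-0.1,0],"twist":[0,0,4.85]},{"hand":8.7,"travel":[-3.7,0.2,0],"twist":[0,0,4.85]},{"hand":8.7,"travel":[-3.7,0.5,0],"twist":[0,0,4.85]},{"hand":8.7,"travel":[-3.6,0.8,0],"twist":[0,0,4.85]}]'

```text
time: 1.78
position: [0.5467, 0.0274, 0.2504]
tool_rot: [0.729, 0.685, -0.0, -0.0]
ft_force: [1.3, 0.4, 0.7]
grip_width: 0.0871
grip_force: 0.0
```

>>> move_arm --commands '[{"hand":8.7,"travel":[-3.5,1.2,0],"twist":[0,0,4.85]},{"hand":8.7,"travel":[-3.4,1.4,0],"twist":[0,0,4.85]},{"hand":8.7,"travel":[0,0,0],"twist":[0,0,0]},{"hand":8.7,"travel":[0,0,0],"twist":[0,0,0]}]'

```text
time: 2.12
position: [0.5661, -0.0443, 0.2502]
tool_rot: [0.784, 0.621, 0.0, -0.0]
ft_force: [0.6, -0.2, -0.1]
grip_width: 0.0873
grip_force: 0.0
```

```bash
python3 -c "
from h import *
o,c=look('wrist','w2'); print(o['time'],o['position'],(rot(-13.2).inv()*R.from_quat(o['tool_rot'])).as_rotvec(degrees=True))
a=cv2.imread('pics/w1.png');b=cv2.imread('pics/w2.png')
cv2.imwrite('pics/w12.png',cv2.resize(np.vstack([a,b]),(0,0),fx=.6,fy=.6))"
```

```text
2.1167 [ 0.56608926 -0.04428831  0.25016921] [0.04357224 0.0364821  0.00538614]
```

View pics/w12.png

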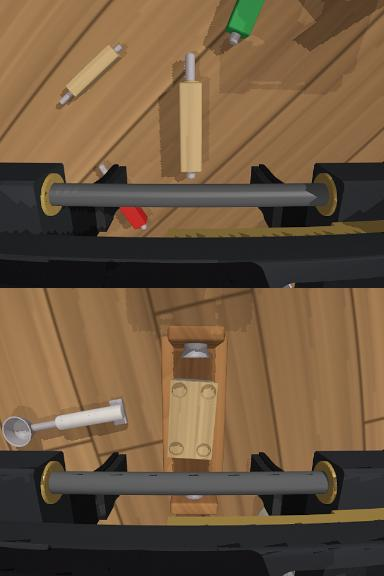

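```bash
cat >> h.py <<'E'
def mask_poly(c,seed,tol=(9,50,60),win=5):
    "connected region near the seed's median HSV"
    hsv=cv2.cvtColor(c["frame"],cv2.COLOR_RGB2HSV).astype(int); u,v=seed
    m=np.median(hsv[v-win:v+win+1,u-win:u+win+1].reshape(-1,3),0)
    k=(np.abs(hsv-m)<=tol).all(2).astype(np.uint8)
    k=cv2.morphologyEx(k,cv2.MORPH_OPEN,np.ones((3,3),np.uint8)); n,l=cv2.connectedComponents(k)
    k=(l==l[v,u]).astype(np.uint8); k=cv2.morphologyEx(k,cv2.MORPH_CLOSE,np.ones((9,9),np.uint8))
    cs=max(cv2.findContours(k,cv2.RETR_EXTERNAL,cv2.CHAIN_APPROX_NONE)[0],key=cv2.contourArea)
    return m,cs[:,0,:]
def rect(c,seed,z,o=None,**kw):
    m,cs=mask_poly(c,seed,**kw); P=cast(c,cs,z,o)[:,:2]
    (x,y),(w,h),a=cv2.minAreaRect((P*1000).astype(np.float32))
    if w<h: a+=90; w,h=h,w
    return np.array([x,y])/1000,(round(w,1),round(h,1)),round(((a+90)%180)-90,2),m
E
python3 - <<'E'
from h import *
o,c=pickle.load(open("w2.pkl","rb"))
print("lid",rect(c,(320,215),.09,o,tol=(6,30,35)))
g=cv2.cvtColor(c["frame"],cv2.COLOR_RGB2GRAY)
ci=cv2.HoughCircles(g[130:290,260:380],cv2.HOUGH_GRADIENT_ALT,1,25,param1=150,param2=.6,minRadius=8,maxRadius=20)
if ci is not None:
    for u,v,r in ci[0]: print(u+260,v+130,r,cast(c,(u+260,v+130),.09,o)[0].round(4))
print("cheek top",rect(c,(326,75),.11,o,tol=(6,40,30),win=3))
o,c=pickle.load(open("w1.pkl","rb"))
print("spindle",rect(c,(318,215),.034,o,tol=(6,35,45)))
_,d=pickle.load(open("s0.pkl","rb")); c=d["top"]
print("top lid",rect(c,(356,215),.09,tol=(5,30,35),win=3))
print("top low",rect(c,(468,263),.078,tol=(5,30,35),win=3))
print("cheekL",rect(c,(318,205),.11,tol=(6,40,30),win=1)); print("cheekR",rect(c,(401,222),.11,tol=(6,40,30),win=1))
E
```

```text
lid (array([ 0.57038153, -0.04279583]), (100.7, 58.5), 73.23, array([ 18., 101., 190.]))
348.0 174.0 15.416117 [ 0.5993 -0.0122  0.09  ]
298.0 170.0 13.772922 [ 0.5638 -0.0009  0.09  ]
339.0 271.0 13.756396 [ 0.5766 -0.0848  0.09  ]
293.0 266.0 12.754213 [ 0.5423 -0.0725  0.09  ]
cheek top (array([0.55729358, 0.01205601]), (266.5, 218.6), -89.96, array([ 14., 147., 143.]))
spindle (array([0.51205896, 0.42854303]), (166.9, 145.2), 44.4, array([ 18.,  99., 192.]))
top lid (array([ 0.57236938, -0.04499541]), (99.7, 58.7), 73.14, array([ 19., 123., 240.]))
top low (array([ 0.44385654, -0.34196765]), (101.5, 57.5), 25.24, array([ 19., 123., 242.]))
cheekL (array([0.59940442, 0.05658133]), (61.3, 15.8), -13.28, array([ 13., 174., 208.]))
cheekR (array([ 0.55691962, -0.2612742 ]), (235.4, 68.2), -89.12, array([ 13., 172., 207.]))
```

>>> move_arm --commands '[{"hand":8.7,"travel":[0,0,0],"twist":[0,0,3.6]},{"hand":8.7,"travel":[0.3,0.4,2.0],"twist":[0,0,0]},{"hand":8.7,"travel":[0,0,4.0],"twist":[0,0,0]},{"hand":8.7,"travel":[0,0,4.0],"twist":[0,0,0]},{"hand":8.7,"travel":[0,0,3.8],"twist":[0,0,0]}]'

```text
time: 2.58
position: [0.5701, -0.0393, 0.1117]
tool_rot: [0.801, 0.598, 0.0, 0.0]
ft_force: [0.0, -0.8, -1.6]
grip_width: 0.0869
grip_force: 0.0
```

>>> move_arm --commands '[{"hand":8.7,"travel":[0,0,3.0],"twist":[0,0,0]},{"hand":8.7,"travel":[0,0,2.0],"twist":[0,0,0]},{"hand":8.7,"travel":[0,0,0],"twist":[0,0,0]},{"hand":8.7,"travel":[0,0,0],"twist":[0,0,0]}]'

```text
time: 2.92
position: [0.5695, -0.04, 0.0618]
tool_rot: [0.802, 0.598, -0.001, -0.001]
ft_force: [0.0, 0.3, -0.1]
grip_width: 0.0872
grip_force: 0.0
```

>>> move_arm --commands '[{"hand":5,"travel":[0,0,0],"twist":[0,0,0]},{"hand":5,"travel":[0,0,0],"twist":[0,0,0]},{"hand":5,"travel":[0,0,0],"twist":[0,0,0]},{"hand":5,"travel":[0,0,0],"twist":[0,0,0]},{"hand":5,"travel":[0,0,0],"twist":[0,0,0]}]' --force 25

```text
time: 3.33
position: [0.5712, -0.0425, 0.0636]
tool_rot: [0.803, 0.596, 0.001, 0.001]
ft_force: [-0.4, -1.2, -0.6]
grip_width: 0.062
grip_force: 0.0
```

>>> move_arm --commands '[{"hand":5,"travel":[0,0,0],"twist":[0,0,0]},{"hand":5,"travel":[0,0,0],"twist":[0,0,0]},{"hand":5,"travel":[0,0,0],"twist":[0,0,0]}]'

```text
time: 3.58
position: [0.5708, -0.0425, 0.0634]
tool_rot: [0.803, 0.596, 0.0, 0.0]
ft_force: [-0.2, 1.3, 6.0]
grip_width: 0.058
grip_force: 25.0
```

```bash
python3 - <<'E'
from h import *
o,c=look('wrist','w3'); print(o['position'],o['grip_width'],o['grip_force'],(rot(-16.8).inv()*R.from_quat(o['tool_rot'])).as_rotvec(degrees=True))
print("lid",rect(c,(320,150),.09,o,tol=(6,30,35)))
plan(o['position'],rot(-16.8),[o['position'][0],o['position'][1],.25],rot(-16.8))
plan([o['position'][0],o['position'][1],.25],rot(-16.8),[.4439,-.342,.25],rot(-64.8))
E
```

```text
[ 0.57075475 -0.04248138  0.06339225] 0.057956979972870706 24.999042742419988 [-0.03082386  0.00484511 -0.0213321 ]
lid (array([0.60067609, 0.01735006]), (138.0, 79.1), -16.38, array([ 14., 147., 109.]))
0 [0.0, 0.0, -3.73] [0.0, 0.0, 0.0]
1 [0.0, 0.0, -3.73] [0.0, 0.0, 0.0]
2 [0.0, 0.0, -3.73] [0.0, 0.0, 0.0]
3 [0.0, 0.0, -3.73] [0.0, 0.0, 0.0]
4 [0.0, 0.0, -3.73] [0.0, 0.0, 0.0]
0 [-3.59, -0.39, 0.0] [0.0, 0.0, 5.33]
1 [-3.61, -0.05, 0.0] [0.0, 0.0, 5.33]
2 [-3.6, 0.28, 0.0] [0.0, 0.0, 5.33]
3 [-3.56, 0.62, 0.0] [0.0, 0.0, 5.33]
4 [-3.49, 0.95, 0.0] [0.0, 0.0, 5.33]
5 [-3.39, 1.27, 0.0] [0.0, 0.0, 5.33]
6 [-3.25, 1.58, 0.0] [0.0, 0.0, 5.33]
7 [-3.09, 1.87, 0.0] [0.0, 0.0, 5.33]
8 [-2.9, 2.15, 0.0] [0.0, 0.0, 5.33]
```

```bash
python3 - <<'E'
from h import *
plan([.5708,-.0425,.25],rot(-16.8),[.3624,-.3803,.25],rot(-64.8),11)
E
```

```text
0 [-3.49, -0.93, 0.0] [0.0, 0.0, 4.36]
1 [-3.55, -0.66, 0.0] [0.0, 0.0, 4.36]
2 [-3.59, -0.39, 0.0] [0.0, 0.0, 4.36]
3 [-3.61, -0.11, 0.0] [0.0, 0.0, 4.36]
4 [-3.6, 0.16, 0.0] [0.0, 0.0, 4.36]
5 [-3.58, 0.44, 0.0] [0.0, 0.0, 4.36]
6 [-3.54, 0.71, 0.0] [0.0, 0.0, 4.36]
7 [-3.47, 0.97, 0.0] [0.0, 0.0, 4.36]
8 [-3.39, 1.24, 0.0] [0.0, 0.0, 4.36]
9 [-3.29, 1.49, 0.0] [0.0, 0.0, 4.36]
10 [-3.16, 1.74, 0.0] [0.0, 0.0, 4.36]
```

>>> move_arm --commands '[{"hand":5,"travel":[0,0,-2.0],"twist":[0,0,0]},{"hand":5,"travel":[0,0,-3.5],"twist":[0,0,0]},{"hand":5,"travel":[0,0,-3.8],"twist":[0,0,0]},{"hand":5,"travel":[0,0,-3.8],"twist":[0,0,0]},{"hand":5,"travel":[0,0,-3.6],"twist":[0,0,0]}]'

```text
time: 4.05
position: [0.5697, -0.0423, 0.2304]
tool_rot: [0.803, 0.596, -0.001, -0.001]
ft_force: [0.9, -0.5, -3.9]
grip_width: 0.0574
grip_force: 25.0
```

>>> move_arm --commands '[{"hand":5,"travel":[0,0,-2.0],"twist":[0,0,0]},{"hand":5,"travel":[0,0,0],"twist":[0,0,0]}]'

```text
time: 4.22
position: [0.5733, -0.0431, 0.2542]
tool_rot: [0.803, 0.596, 0.003, 0.004]
ft_force: [1.1, 0.2, -3.8]
grip_width: 0.0577
grip_force: 25.0
```

>>> move_arm --commands '[{"hand":5,"travel":[-3.5,-0.9,0],"twist":[0,0,4.36]},{"hand":5,"travel":[-3.55,-0.7,0],"twist":[0,0,4.36]},{"hand":5,"travel":[-3.6,-0.4,0],"twist":[0,0,4.36]},{"hand":5,"travel":[-3.6,-0.1,0],"twist":[0,0,4.36]},{"hand":5,"travel":[-3.6,0.2,0],"twist":[0,0,4.36]}]'

```text
time: 4.63
position: [0.4736, -0.1964, 0.2469]
tool_rot: [0.902, 0.432, -0.001, -0.002]
ft_force: [1.5, 1.7, -3.4]
grip_width: 0.0579
grip_force: 25.0
```

>>> move_arm --commands '[{"hand":5,"travel":[-3.6,0.4,0],"twist":[0,0,4.36]},{"hand":5,"travel":[-3.5,0.7,0],"twist":[0,0,4.36]},{"hand":5,"travel":[-3.5,1.0,0],"twist":[0,0,4.36]},{"hand":5,"travel":[-3.4,1.2,0],"twist":[0,0,4.36]},{"hand":5,"travel":[-3.3,1.5,0],"twist":[0,0,4.36]}]'

```text
time: 5.05
position: [0.3787, -0.3498, 0.2469]
tool_rot: [0.967, 0.254, -0.001, -0.003]
ft_force: [-0.2, 1.0, -4.4]
grip_width: 0.0576
grip_force: 25.0
```

>>> move_arm --commands '[{"hand":5,"travel":[-3.2,1.7,0],"twist":[0,0,4.36]},{"hand":5,"travel":[0,0,0],"twist":[0,0,0]},{"hand":5,"travel":[0,0,0],"twist":[0,0,0]},{"hand":5,"travel":[0,0,0],"twist":[0,0,0]}]'

```text
time: 5.38
position: [0.3606, -0.379, 0.2474]
tool_rot: [0.976, 0.218, -0.001, -0.003]
ft_force: [0.3, -0.3, -4.9]
grip_width: 0.058
grip_force: 25.0
```

```bash
python3 -c "
from h import *
o,c=look('wrist','w4'); print(o['position'],(rot(-64.8).inv()*R.from_quat(o['tool_rot'])).as_rotvec(degrees=True))
look('top','t4')"
```

```text
[ 0.36061703 -0.37898354  0.24736725] [ 0.30680857  0.00122128 -0.03451196]
```

View pics/w4.png

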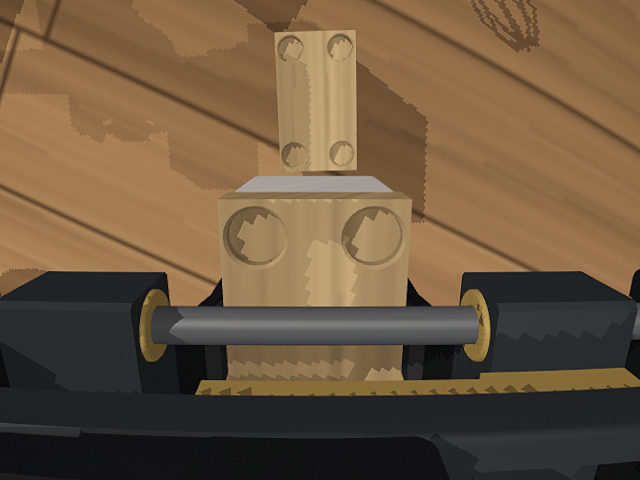

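```bash
python3 - <<'E'
from h import *
o,c=pickle.load(open("w4.pkl","rb")); g=cv2.GaussianBlur(cv2.cvtColor(c["frame"],cv2.COLOR_RGB2GRAY),(0,0),1)
rt=R.from_quat(o["tool_rot"]); tool=lambda P:(rt.inv().apply(P-o["position"])*1000).round(1)
def hough(x0,x1,y0,y1,r0,r1):
    ci=cv2.HoughCircles(g[y0:y1,x0:x1],cv2.HOUGH_GRADIENT,1,(r0+r1),param1=80,param2=9,minRadius=r0,maxRadius=r1)[0]
    return ci+[x0,y0,0]
L=np.array([hough(u-20,u+20,v-20,v+20,10,15)[0] for u,v in [(290,48),(341,48),(294,155),(342,154)]])
H=np.array([hough(u-45,u+45,v-42,v+42,27,36)[0] for u,v in [(255,236),(373,236)]])
print(L,H)
PL=tool(cast(c,L[:,:2],.078,o)); print(PL, PL.mean(0))
# held lid plane: height from recess spacing 36 mm
for z in (.026,.028,.030): 
    P=tool(cast(c,H[:,:2],o["position"][2]+z,o)); print(z,P,np.linalg.norm(P[0]-P[1]))
cor=np.array([(275,31),(355,30),(357,170),(280,171)]); print("low corners",tool(cast(c,cor,.078,o)))
print("held front corners",tool(cast(c,[(218,199),(411,199)],o["position"][2]+.028,o)))
E
```

```text
[[290.5         48.5         13.19999981]
 [340.5         47.5         14.39999962]
 [294.5        154.5         13.19999981]
 [342.5        155.5         14.39999962]] [[253.5        236.5         30.70000076]
 [371.5        234.5         30.70000076]]
[[128.1 -17.7 169.5]
 [128.8  18.3 169.3]
 [ 52.2 -15.5 169.5]
 [ 51.5  20.8 169.3]] [ 90.15    1.475 169.4  ]
0.026 [[ 37.6 -19.  -25.9]
 [ 38.3  17.1 -26.1]] 36.10733997402744
0.028 [[ 38.1 -18.7 -27.9]
 [ 38.8  16.8 -28.1]] 35.5074640040654
0.03 [[ 38.6 -18.4 -29.9]
 [ 39.3  16.5 -30.1]] 34.907592297378514
low corners [[140.2 -28.7 169.5]
 [140.8  28.6 169.2]
 [ 40.6  32.  169.2]
 [ 39.8 -26.7 169.5]]
held front corners [[ 49.5 -28.8 -27.8]
 [ 49.6  28.1 -28.1]]
```

>>> move_arm --commands '[{"hand":5,"travel":[2.5,0.2,0],"twist":[0,0,0]},{"hand":5,"travel":[3.5,0,0],"twist":[0,0,0]},{"hand":5,"travel":[3.0,0,0],"twist":[0,0,-1.7]},{"hand":5,"travel":[0,0,0],"twist":[0,0,0]},{"hand":5,"travel":[0,0,2.5],"twist":[0,0,0]}]'

```text
time: 5.9
position: [0.4484, -0.344, 0.2284]
tool_rot: [0.972, 0.236, 0.003, 0.005]
ft_force: [0.8, -1.7, -4.7]
grip_width: 0.0574
grip_force: 25.0
```

>>> move_arm --commands '[{"hand":5,"travel":[0,0,3.5],"twist":[0,0,0]},{"hand":5,"travel":[0,0,3.0],"twist":[0,0,0]},{"hand":5,"travel":[0,0,1.5],"twist":[0,0,0]},{"hand":5,"travel":[0,0,0.7],"twist":[0,0,0]},{"hand":5,"travel":[0,0,0],"twist":[0,0,0]}]'

```text
time: 6.32
position: [0.4433, -0.3418, 0.1357]
tool_rot: [0.972, 0.234, -0.001, -0.002]
ft_force: [0.2, -0.1, -4.5]
grip_width: 0.0578
grip_force: 25.0
```

>>> move_arm --commands '[{"hand":5,"travel":[0,0,0],"twist":[0,0,0]},{"hand":5,"travel":[0,0,0.2],"twist":[0,0,0]},{"hand":5,"travel":[0,0,0.2],"twist":[0,0,0]},{"hand":5,"travel":[0,0,0],"twist":[0,0,0]}]'

```text
time: 6.65
position: [0.4442, -0.3442, 0.1344]
tool_rot: [0.972, 0.233, 0.0, 0.001]
ft_force: [-0.4, 0.1, -3.7]
grip_width: 0.058
grip_force: 25.0
```

>>> move_arm --commands '[{"hand":5,"travel":[0,0,0.2],"twist":[0,0,0]},{"hand":5,"travel":[0,0,0.2],"twist":[0,0,0]},{"hand":5,"travel":[0,0,0],"twist":[0,0,0]}]'

```text
time: 6.9
position: [0.4437, -0.3437, 0.1294]
tool_rot: [0.972, 0.233, -0.0, -0.0]
ft_force: [-0.2, 0.5, -3.9]
grip_width: 0.0578
grip_force: 25.0
```

>>> move_arm --commands '[{"hand":5,"travel":[0,0,0.2],"twist":[0,0,0]},{"hand":5,"travel":[0,0,0],"twist":[0,0,0]}]'

```text
time: 7.07
position: [0.4437, -0.3437, 0.1273]
tool_rot: [0.972, 0.233, -0.0, -0.0]
ft_force: [-0.0, -0.3, -4.1]
grip_width: 0.0577
grip_force: 25.0
```

>>> move_arm --commands '[{"hand":5,"travel":[0,0,0.1],"twist":[0,0,0]},{"hand":5,"travel":[0,0,0],"twist":[0,0,0]}]'

```text
time: 7.23
position: [0.4437, -0.3437, 0.1263]
tool_rot: [0.972, 0.233, -0.0, -0.0]
ft_force: [-0.1, 0.2, -4.0]
grip_width: 0.0579
grip_force: 25.0
```

>>> move_arm --commands '[{"hand":5,"travel":[0,0,0.1],"twist":[0,0,0]},{"hand":5,"travel":[0,0,0.1],"twist":[0,0,0]},{"hand":5,"travel":[0,0,0],"twist":[0,0,0]}]'

```text
time: 7.48
position: [0.4439, -0.3438, 0.1245]
tool_rot: [0.972, 0.233, -0.0, -0.0]
ft_force: [-0.5, 0.1, -3.4]
grip_width: 0.0579
grip_force: 25.0
```

>>> move_arm --commands '[{"hand":5,"travel":[0,0,0.1],"twist":[0,0,0]},{"hand":5,"travel":[0,0,0],"twist":[0,0,0]}]'

```text
time: 7.65
position: [0.4439, -0.3439, 0.1244]
tool_rot: [0.972, 0.233, 0.0, 0.0]
ft_force: [-1.4, 0.8, 2.9]
grip_width: 0.0583
grip_force: 25.0
```

>>> move_arm --commands '[{"hand":6.5,"travel":[0,0,0],"twist":[0,0,0]},{"hand":8.7,"travel":[0,0,0],"twist":[0,0,0]},{"hand":8.7,"travel":[0,0,0],"twist":[0,0,0]},{"hand":8.7,"travel":[0,0,0],"twist":[0,0,0]},{"hand":8.7,"travel":[0,0,0],"twist":[0,0,0]}]'

```text
time: 8.07
position: [0.4439, -0.344, 0.1235]
tool_rot: [0.972, 0.233, 0.0, 0.0]
ft_force: [0.3, 0.5, -0.0]
grip_width: 0.0821
grip_force: 0.0
```

>>> move_arm --commands '[{"hand":8.7,"travel":[0,0,-1.5],"twist":[0,0,0]},{"hand":8.7,"travel":[0,0,-2.5],"twist":[0,0,0]},{"hand":8.7,"travel":[0,0,-3.5],"twist":[0,0,0]},{"hand":8.7,"travel":[0,0,-3.5],"twist":[0,0,0]},{"hand":8.7,"travel":[0,0,-3.5],"twist":[0,0,0]}]'

```text
time: 8.48
position: [0.4436, -0.3435, 0.2697]
tool_rot: [0.972, 0.233, -0.0, -0.0]
ft_force: [0.6, -0.7, -0.2]
grip_width: 0.0868
grip_force: 0.0
```

>>> move_arm --commands '[{"hand":8.7,"travel":[-3.0,0,-0.5],"twist":[0,0,0]},{"hand":8.7,"travel":[-3.0,0,0],"twist":[0,0,0]},{"hand":8.7,"travel":[0,0,0],"twist":[0,0,0]},{"hand":8.7,"travel":[0,0,0],"twist":[0,0,0]}]'

```text
time: 8.82
position: [0.3895, -0.3715, 0.2738]
tool_rot: [0.973, 0.232, 0.0, 0.0]
ft_force: [0.6, 0.2, -0.3]
grip_width: 0.0869
grip_force: 0.0
```

```bash
python3 - <<'E'
from h import *
o,c=look('wrist','w5'); ot,ct=look('top','t5'); os,cs=look('scene','s5'); print(o['time'],o['position'])
a=cv2.resize(c["frame"],(400,300)); 
b=cv2.resize(cs["frame"][160:300,140:320],(386,300)); t=cv2.resize(ct["frame"][170:300,280:560],(600,278))
im=np.zeros((580,790,3),np.uint8); im[:300,:400]=a; im[:300,402:788]=b; im[301:579,:600]=t
cv2.imwrite("pics/m5.png",im[:,:,::-1])
E
```

```text
8.8167 [ 0.38945053 -0.37149886  0.27380183]
```

View pics/m5.png

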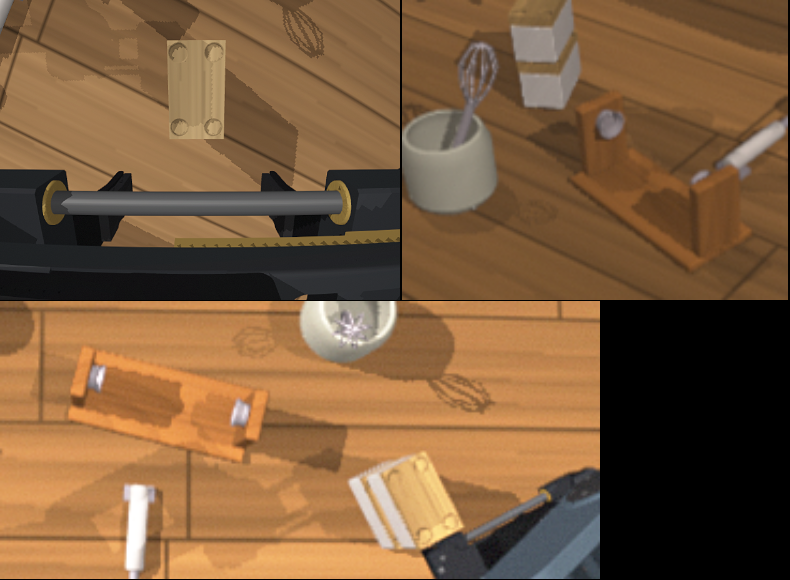

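```bash
python3 - <<'E'
from h import *
plan([.3895,-.3715,.274],rot(-63.1),[.5625,-.098,.40],rot(-13.3),10)
E
```

```text
0 [2.78, -1.66, -1.26] [0.0, 0.0, -4.98]
1 [2.91, -1.41, -1.26] [0.0, 0.0, -4.98]
2 [3.02, -1.15, -1.26] [0.0, 0.0, -4.98]
3 [3.11, -0.88, -1.26] [0.0, 0.0, -4.98]
4 [3.18, -0.61, -1.26] [0.0, 0.0, -4.98]
5 [3.22, -0.33, -1.26] [0.0, 0.0, -4.98]
6 [3.24, -0.05, -1.26] [0.0, 0.0, -4.98]
7 [3.23, 0.23, -1.26] [0.0, 0.0, -4.98]
8 [3.2, 0.51, -1.26] [0.0, 0.0, -4.98]
9 [3.14, 0.78, -1.26] [0.0, 0.0, -4.98]
```

>>> move_arm --commands '[{"hand":8.7,"travel":[2.8,-1.65,-1.25],"twist":[0,0,-5]},{"hand":8.7,"travel":[2.9,-1.4,-1.25],"twist":[0,0,-5]},{"hand":8.7,"travel":[3.0,-1.15,-1.25],"twist":[0,0,-5]},{"hand":8.7,"travel":[3.1,-0.9,-1.25],"twist":[0,0,-5]},{"hand":8.7,"travel":[3.2,-0.6,-1.25],"twist":[0,0,-5]}]'

```text
time: 9.38
position: [0.4777, -0.2321, 0.3361]
tool_rot: [0.898, 0.441, -0.0, -0.001]
ft_force: [0.6, -1.4, 0.1]
grip_width: 0.0871
grip_force: 0.0
```

>>> move_arm --commands '[{"hand":8.7,"travel":[3.2,-0.35,-1.25],"twist":[0,0,-5]},{"hand":8.7,"travel":[3.25,-0.05,-1.25],"twist":[0,0,-5]},{"hand":8.7,"travel":[3.25,0.2,-1.25],"twist":[0,0,-5]},{"hand":8.7,"travel":[3.2,0.5,-1.25],"twist":[0,0,-5]},{"hand":8.7,"travel":[3.1,0.8,-1.25],"twist":[0,0,-4.8]}]'

```text
time: 9.8
position: [0.5631, -0.0943, 0.3986]
tool_rot: [0.782, 0.623, -0.0, -0.0]
ft_force: [0.5, -0.4, 0.0]
grip_width: 0.087
grip_force: 0.0
```

>>> move_arm --commands '[{"hand":8.7,"travel":[0,0,0],"twist":[0,0,0]},{"hand":8.7,"travel":[0,0,0],"twist":[0,0,0]},{"hand":8.7,"travel":[0,0,0],"twist":[0,0,0]}]'

```text
time: 10.05
position: [0.5619, -0.0965, 0.3976]
tool_rot: [0.784, 0.621, -0.001, -0.001]
ft_force: [-0.6, -0.1, -0.7]
grip_width: 0.0872
grip_force: 0.0
```

```bash
python3 - <<'E'
from h import *
o,c=look('wrist','w6'); print(o['time'],o['position'],(rot(-13.3).inv()*R.from_quat(o['tool_rot'])).as_rotvec(degrees=True))
E
```

```text
10.05 [ 0.56188994 -0.09650013  0.39757458] [ 0.1125125  -0.02251419 -0.12664455]
```

View pics/w6.png

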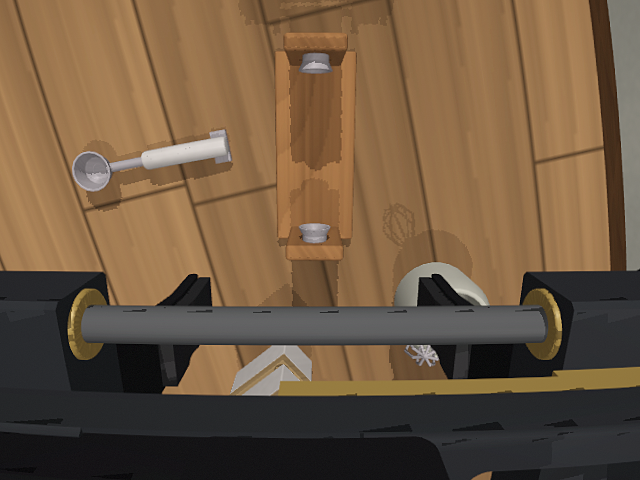

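```bash
python3 - <<'E'
from h import *
o,c=pickle.load(open("w6.pkl","rb"))
for n,s in (("L",(316,42)),("R",(314,253))):
    for tol in ((4,25,18),(5,35,25)):
        q=rect(c,s,.11,o,tol=tol,win=2); print(n,q[0].round(4),*q[1:])
P=cast(c,[(284,34),(348,34),(342,259),(287,260)],.11,o)[:,:2]
print(P, np.linalg.norm(P[0]-P[1]),np.linalg.norm((P[0]+P[1]-P[2]-P[3])/2))
d=(P[0]+P[1]-P[2]-P[3])/2; print("centre",P.mean(0),"y-angle",np.degrees(np.arctan2(d[1],d[0])))
# cup rim outer outlines: row profile 
hsv=cv2.cvtColor(c["frame"],cv2.COLOR_RGB2HSV)
m=((hsv[...,1]<60)&(hsv[...,2]>60)).astype(np.uint8)
for (x0,x1,y0,y1) in ((295,340,45,80),(295,335,215,245)):
    v,u=np.nonzero(m[y0:y1,x0:x1]); print("cup box",u.min()+x0,u.max()+x0,v.min()+y0,v.max()+y0)
g=cv2.cvtColor(c["frame"],cv2.COLOR_RGB2GRAY)
print(g[28:60,300],g[236:268,300])
E
```

```text
L [0.5982 0.0563] (60.3, 13.4) -14.31 [ 14. 147. 142.]
L [ 0.5538 -0.0482] (373.5, 240.4) -89.95 [ 14. 147. 142.]
R [ 0.5478 -0.1533] (59.5, 15.8) -14.45 [ 14. 145. 163.]
R [ 0.5439 -0.1628] (69.6, 48.0) 0.0 [ 14. 145. 163.]
[[ 0.56963397  0.07025791]
 [ 0.63093593  0.05592159]
 [ 0.57586322 -0.16844535]
 [ 0.51651945 -0.15583144]] 0.06295602403455734 0.23163298041955774
centre [ 0.57323814 -0.04952432] y-angle 76.49492012871457
cup box 299 331 53 73
cup box 299 329 223 242
[ 99  97  97  94 101 124 119 119 120 108 102 103 103 103 104 104 105 106
 109 114 101  88  76  66  67  66  66  67  66  66  67  56] [ 57  42  56  93  96  95  95  95  95 108 127 124 121 119 118 120 119 120
 121 122 125 111 116 103  78  84  86  87  87  86  87  86]
```

```bash
python3 - <<'E'
from h import *
o,c=pickle.load(open("w1.pkl","rb"))
for tol in ((3,18,25),(4,22,35),(5,28,40)):
    q=rect(c,(318,215),.034,o,tol=tol); print(q[0].round(4),*q[1:])
hsv=cv2.cvtColor(c["frame"],cv2.COLOR_RGB2HSV)
m=(hsv[...,1]<60)&(hsv[...,2]>60)
for b in ((295,340,80,140),(295,345,270,310)):
    v,u=np.nonzero(m[b[2]:b[3],b[0]:b[1]]); print("steel",u.min()+b[0],u.max()+b[0],v.min()+b[2],v.max()+b[2]); 
    print([ (r+b[2], u[v==r].min()+b[0],u[v==r].max()+b[0]) for r in sorted(set(v))[::8]])
for r in (150,200,250): print(hsv[r,290:350:2].tolist())
E
```

```text
[0.4616 0.3848] (135.5, 31.0) -44.47 [ 18.  99. 192.]
[0.4614 0.3851] (136.2, 31.9) -44.97 [ 18.  99. 192.]
[0.4615 0.3851] (136.3, 32.2) -44.68 [ 18.  99. 192.]
steel 309 324 88 134
[(np.int64(88), np.int64(313), np.int64(320)), (np.int64(96), np.int64(309), np.int64(324)), (np.int64(104), np.int64(309), np.int64(324)), (np.int64(112), np.int64(309), np.int64(324)), (np.int64(120), np.int64(309), np.int64(324)), (np.int64(128), np.int64(309), np.int64(324))]
steel 295 344 287 309
[(np.int64(287), np.int64(311), np.int64(324)), (np.int64(295), np.int64(312), np.int64(323))]
[[15, 130, 118], [15, 128, 118], [15, 131, 119], [14, 132, 118], [18, 110, 123], [19, 104, 176], [18, 100, 189], [19, 99, 193], [18, 100, 194], [18, 100, 194], [18, 99, 194], [18, 100, 193], [18, 98, 190], [18, 100, 192], [18, 99, 194], [19, 101, 192], [19, 99, 195], [19, 99, 198], [18, 97, 200], [18, 99, 201], [19, 97, 199], [18, 98, 203], [19, 95, 203], [17, 108, 163], [15, 128, 140], [16, 129, 140], [15, 128, 140], [15, 128, 141], [15, 127, 141], [15, 127, 143]]
[[14, 127, 116], [15, 126, 117], [14, 129, 119], 
[... 194 characters left out ...]
99, 194], [18, 100, 197], [18, 99, 199], [18, 100, 201], [18, 99, 201], [18, 96, 199], [19, 97, 200], [19, 99, 203], [17, 117, 146], [15, 131, 132], [16, 130, 133], [14, 127, 137], [15, 128, 136], [15, 133, 134], [15, 129, 138]]
[[15, 134, 116], [15, 132, 116], [15, 133, 117], [15, 132, 116], [15, 133, 113], [17, 109, 133], [18, 103, 184], [19, 100, 193], [18, 99, 196], [19, 101, 195], [19, 101, 189], [18, 102, 180], [18, 102, 183], [18, 102, 188], [19, 101, 192], [18, 98, 195], [18, 99, 199], [18, 96, 200], [18, 99, 200], [18, 99, 200], [19, 98, 198], [19, 99, 199], [19, 99, 196], [15, 120, 136], [15, 128, 136], [14, 127, 135], [15, 128, 133], [15, 128, 134], [15, 127, 135], [15, 128, 155]]
```

```bash
python3 - <<'E'
from h import *
plan([.5619,-.0965,.3976],rot(-13.4),[.4615,.385,.15],rot(45.3),15)
E
```

```text
0 [2.97, -1.4, 1.65] [0.0, 0.0, -3.91]
1 [3.06, -1.19, 1.65] [0.0, 0.0, -3.91]
2 [3.13, -0.98, 1.65] [0.0, 0.0, -3.91]
3 [3.19, -0.76, 1.65] [0.0, 0.0, -3.91]
4 [3.23, -0.54, 1.65] [0.0, 0.0, -3.91]
5 [3.26, -0.32, 1.65] [0.0, 0.0, -3.91]
6 [3.28, -0.1, 1.65] [0.0, 0.0, -3.91]
7 [3.28, 0.13, 1.65] [0.0, 0.0, -3.91]
8 [3.26, 0.35, 1.65] [0.0, 0.0, -3.91]
9 [3.23, 0.57, 1.65] [0.0, 0.0, -3.91]
10 [3.18, 0.79, 1.65] [0.0, 0.0, -3.91]
11 [3.12, 1.01, 1.65] [0.0, 0.0, -3.91]
12 [3.04, 1.22, 1.65] [0.0, 0.0, -3.91]
13 [2.95, 1.42, 1.65] [0.0, 0.0, -3.91]
14 [2.85, 1.62, 1.65] [0.0, 0.0, -3.91]
```

>>> move_arm --commands '[{"hand":8.7,"travel":[3.0,-1.4,1.65],"twist":[0,0,-3.9]},{"hand":8.7,"travel":[3.05,-1.2,1.65],"twist":[0,0,-3.9]},{"hand":8.7,"travel":[3.1,-1.0,1.65],"twist":[0,0,-3.9]},{"hand":8.7,"travel":[3.2,-0.75,1.65],"twist":[0,0,-3.9]},{"hand":8.7,"travel":[3.2,-0.55,1.65],"twist":[0,0,-3.9]}]'

```text
time: 10.52
position: [0.5268, 0.063, 0.3146]
tool_rot: [0.667, 0.745, -0.0, -0.001]
ft_force: [0.3, -0.0, -0.8]
grip_width: 0.0871
grip_force: 0.0
```

>>> move_arm --commands '[{"hand":8.7,"travel":[3.25,-0.3,1.65],"twist":[0,0,-3.9]},{"hand":8.7,"travel":[3.3,-0.1,1.65],"twist":[0,0,-3.9]},{"hand":8.7,"travel":[3.3,0.1,1.65],"twist":[0,0,-3.9]},{"hand":8.7,"travel":[3.25,0.35,1.65],"twist":[0,0,-3.9]},{"hand":8.7,"travel":[3.25,0.55,1.65],"twist":[0,0,-3.9]}]'

```text
time: 10.93
position: [0.4932, 0.2237, 0.2322]
tool_rot: [0.531, 0.847, -0.001, -0.0]
ft_force: [0.5, -0.1, 0.5]
grip_width: 0.0872
grip_force: 0.0
```

>>> move_arm --commands '[{"hand":8.7,"travel":[3.2,0.8,1.65],"twist":[0,0,-3.9]},{"hand":8.7,"travel":[3.1,1.0,1.65],"twist":[0,0,-3.9]},{"hand":8.7,"travel":[3.05,1.2,1.65],"twist":[0,0,-3.9]},{"hand":8.7,"travel":[2.95,1.4,1.65],"twist":[0,0,-3.9]},{"hand":8.7,"travel":[2.85,1.6,1.65],"twist":[0,0,-4.0]}]'

```text
time: 11.35
position: [0.4597, 0.3838, 0.1496]
tool_rot: [0.379, 0.925, -0.001, -0.0]
ft_force: [1.0, 0.2, -0.2]
grip_width: 0.0876
grip_force: 0.0
```

>>> move_arm --commands '[{"hand":8.7,"travel":[0,0,0],"twist":[0,0,0]},{"hand":8.7,"travel":[0,0,0],"twist":[0,0,0]},{"hand":8.7,"travel":[0,0,0],"twist":[0,0,0]}]'

```text
time: 11.6
position: [0.4602, 0.3826, 0.1506]
tool_rot: [0.38, 0.925, -0.001, -0.0]
ft_force: [0.2, 0.4, 0.0]
grip_width: 0.0872
grip_force: 0.0
```

```bash
python3 - <<'E'
from h import *
o,c=look('wrist','w7'); rt=R.from_quat(o['tool_rot']); print(o['time'],o['position'],(rot(45.3).inv()*rt).as_rotvec(degrees=True))
uv=proj(c,[.4615,.385,.034],o)[0].round().astype(int); print(uv)
P=np.array([.4615,.385,.034]); print("tool",rt.inv().apply(P-o['position']))
try:
    q=rect(c,(uv[0],min(uv[1]-40,240)),.034,o,tol=(5,28,40)); print(q, rt.inv().apply(np.r_[q[0],.034]-o['position']))
except Exception as e: print(e)
E
```

```text
11.6 [0.46018897 0.38262405 0.15061327] [ 0.08801812 -0.01134805  0.01871802]
[317 237]
tool [0.00076333 0.00278989 0.11660897]
(array([0.46485031, 0.45842474]), (237.7, 128.9), -89.81, array([ 18., 103., 174.])) [0.05004631 0.05732058 0.11651543]
```

>>> move_arm --commands '[{"hand":8.7,"travel":[0.1,0.2,2.5],"twist":[0,0,0]},{"hand":8.7,"travel":[0,0,3.5],"twist":[0,0,0]},{"hand":8.7,"travel":[0,0,3.5],"twist":[0,0,0]},{"hand":8.7,"travel":[0,0,2.3],"twist":[0,0,0]},{"hand":8.7,"travel":[0,0,1.0],"twist":[0,0,0]}]'

```text
time: 12.07
position: [0.4601, 0.3833, 0.0207]
tool_rot: [0.381, 0.925, -0.002, -0.001]
ft_force: [-0.2, -0.2, 0.2]
grip_width: 0.0868
grip_force: 0.0
```

>>> move_arm --commands '[{"hand":8.7,"travel":[0,0,0.4],"twist":[0,0,0]},{"hand":6,"travel":[0,0,0],"twist":[0,0,0]},{"hand":4,"travel":[0,0,0],"twist":[0,0,0]},{"hand":2.5,"travel":[0,0,0],"twist":[0,0,0]},{"hand":2.5,"travel":[0,0,0],"twist":[0,0,0]}]' --force 35

```text
time: 12.48
position: [0.4618, 0.3866, 0.0208]
tool_rot: [0.38, 0.925, 0.001, 0.001]
ft_force: [-0.1, 0.6, 0.3]
grip_width: 0.0678
grip_force: 0.0
```

>>> move_arm --commands '[{"hand":2.5,"travel":[0,0,0],"twist":[0,0,0]},{"hand":2.5,"travel":[0,0,0],"twist":[0,0,0]},{"hand":2.5,"travel":[0,0,0],"twist":[0,0,0]},{"hand":2.5,"travel":[0,0,0],"twist":[0,0,0]},{"hand":2.5,"travel":[0,0,0],"twist":[0,0,0]}]'

```text
time: 12.9
position: [0.4604, 0.386, 0.0191]
tool_rot: [0.38, 0.925, -0.0, -0.0]
ft_force: [-0.7, -1.7, 2.0]
grip_width: 0.0349
grip_force: 1.1
```

>>> move_arm --commands '[{"hand":2.5,"travel":[0,0,0],"twist":[0,0,0]},{"hand":2.5,"travel":[0,0,-1.0],"twist":[0,0,0]},{"hand":2.5,"travel":[0,0,-3.0],"twist":[0,0,0]},{"hand":2.5,"travel":[0,0,-3.8],"twist":[0,0,0]},{"hand":2.5,"travel":[0,0,-3.8],"twist":[0,0,0]}]'

```text
time: 13.32
position: [0.4596, 0.3855, 0.1354]
tool_rot: [0.38, 0.925, -0.001, -0.001]
ft_force: [0.2, 0.7, -2.4]
grip_width: 0.0339
grip_force: 35.0
```

>>> move_arm --commands '[{"hand":2.5,"travel":[0,0,-3.8],"twist":[0,0,0]},{"hand":2.5,"travel":[0,0,-2.6],"twist":[0,0,0]},{"hand":2.5,"travel":[0,0,0],"twist":[0,0,0]},{"hand":2.5,"travel":[0,0,0],"twist":[0,0,0]}]'

```text
time: 13.65
position: [0.4613, 0.3865, 0.2011]
tool_rot: [0.38, 0.925, 0.002, 0.001]
ft_force: [-0.1, -1.1, -2.1]
grip_width: 0.0336
grip_force: 35.0
```

```bash
python3 - <<'E'
from h import *
o,c=look('wrist','w8'); print(o['time'],o['position'],o['grip_width'],o['grip_force'])
E
```

```text
13.65 [0.46127143 0.38648605 0.20106986] 0.03355323098923673 34.998237658292055
```

View pics/w8.png

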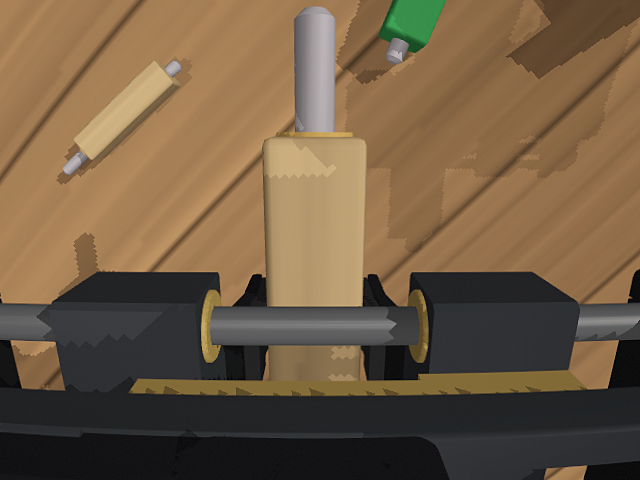

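```bash
python3 - <<'E'
from h import *
o,c=pickle.load(open("w8.pkl","rb")); o=dict(o,position=np.zeros(3),tool_rot=[0,0,0,1])
print(cast(c,[(264,140),(366,140),(315,138)],-.015,o)*1000, cast(c,[(315,8),(295,100),(335,100)],.002,o)*1000)
# place: stand centre, axis; tilt waypoint poses
C=np.array([.5731,-.049]); a=np.radians(76.5); ys=np.array([np.cos(a),np.sin(a)])
for t in (12,-12):
    r=rot(-13.5,t); print(t,"tool x in world",r.apply([1,0,0]).round(3))
def tcp(tip_y,tip_z,t,dx,L=.111):
    "TCP so that the free plunger tip (tool [dx+L,0,.002]) is at stand y, height"
    r=rot(-13.5,t); p=np.r_[C+ys*tip_y,tip_z]; return p-r.apply([dx+L,0,.002])
import sys
for t in (12,-12): print(t,tcp(.080,.085,t,0).round(4))
plan([.4613,.3865,.201],rot(45.3),[.55,-.15,.25],rot(-13.5),15)
E
```

```text
[[ 65.76418829 -15.12518986 -15.        ]
 [ 65.78276453  17.07988359 -15.        ]
 [ 66.35355142   0.97669956 -15.        ]] [[109.38611489   0.96469047   2.        ]
 [ 79.19929426  -5.98926882   2.        ]
 [ 79.20726415   7.96717234   2.        ]]
12 tool x in world [0.228 0.951 0.208]
-12 tool x in world [ 0.228  0.951 -0.208]
12 [ 0.5663 -0.0772  0.0639]
-12 [ 0.5665 -0.0764  0.11  ]
0 [-2.94, -2.13, -0.33] [0.0, 0.0, 3.92]
1 [-3.07, -1.92, -0.33] [0.0, 0.0, 3.92]
2 [-3.2, -1.71, -0.33] [0.0, 0.0, 3.92]
3 [-3.31, -1.48, -0.33] [0.0, 0.0, 3.92]
4 [-3.4, -1.25, -0.33] [0.0, 0.0, 3.92]
5 [-3.48, -1.02, -0.33] [0.0, 0.0, 3.92]
6 [-3.54, -0.78, -0.33] [0.0, 0.0, 3.92]
7 [-3.59, -0.53, -0.33] [0.0, 0.0, 3.92]
8 [-3.61, -0.29, -0.33] [0.0, 0.0, 3.92]
9 [-3.62, -0.04, -0.33] [0.0, 0.0, 3.92]
10 [-3.62, 0.21, -0.33] [0.0, 0.0, 3.92]
11 [-3.6, 0.45, -0.33] [0.0, 0.0, 3.92]
12 [-3.56, 0.7, -0.33] [0.0, 0.0, 3.92]
13 [-3.5, 0.94, -0.33] [0.0, 0.0, 3.92]
14 [-3.43, 1.18, -0.33] [0.0, 0.0, 3.92]
```

```bash
cat >> h.py <<'E'
C=np.array([.5731,-.049]); _a=np.radians(76.5); YS=np.array([np.cos(_a),np.sin(_a)]); XS=np.array([YS[1],-YS[0]])
def tcp(tip_y,tip_z,t,L=.1095): return np.r_[C+YS*tip_y,tip_z]-rot(-13.5,t).apply([L,0,.002])
def where(o,L=.1095):
    r=R.from_quat(o["tool_rot"]); f=lambda p:np.array([(p[:2]-C)@XS,(p[:2]-C)@YS,p[2]])*1000
    p=np.array(o["position"]); print("TCP",f(p).round(1),"tip",f(p+r.apply([L,0,.002])).round(1),"butt",f(p+r.apply([L-.196,0,.002])).round(1),"rot err",(rot(-13.5).inv()*r).as_rotvec(degrees=True).round(2))
E
python3 - <<'E'
from h import *
A=tcp(.078,.0902,-16); print(A)
plan([.4613,.3865,.201],rot(45.3),[A[0],A[1],.21],rot(-13.5),13)
E
```

```text
[ 0.5668654  -0.07496897  0.12230481]
0 [-3.07, -1.95, -0.07] [0.0, 0.0, 4.52]
1 [-3.22, -1.7, -0.07] [0.0, 0.0, 4.52]
2 [-3.34, -1.44, -0.07] [0.0, 0.0, 4.52]
3 [-3.45, -1.18, -0.07] [0.0, 0.0, 4.52]
4 [-3.53, -0.9, -0.07] [0.0, 0.0, 4.52]
5 [-3.59, -0.62, -0.07] [0.0, 0.0, 4.52]
6 [-3.63, -0.33, -0.07] [0.0, 0.0, 4.52]
7 [-3.64, -0.05, -0.07] [0.0, 0.0, 4.52]
8 [-3.63, 0.24, -0.07] [0.0, 0.0, 4.52]
9 [-3.6, 0.53, -0.07] [0.0, 0.0, 4.52]
10 [-3.55, 0.81, -0.07] [0.0, 0.0, 4.52]
11 [-3.48, 1.09, -0.07] [0.0, 0.0, 4.52]
12 [-3.38, 1.36, -0.07] [0.0, 0.0, 4.52]
```

>>> move_arm --commands '[{"hand":2.5,"travel":[-3.05,-1.95,0],"twist":[0,0,4.5]},{"hand":2.5,"travel":[-3.2,-1.7,-0.1],"twist":[0,0,4.5]},{"hand":2.5,"travel":[-3.35,-1.45,-0.1],"twist":[0,0,4.5]},{"hand":2.5,"travel":[-3.45,-1.2,-0.1],"twist":[0,0,4.5]},{"hand":2.5,"travel":[-3.55,-0.9,-0.1],"twist":[0,0,4.5]}]'

```text
time: 14.12
position: [0.4994, 0.2067, 0.2004]
tool_rot: [0.554, 0.832, -0.002, -0.002]
ft_force: [0.8, -0.3, -3.4]
grip_width: 0.0336
grip_force: 35.0
```

>>> move_arm --commands '[{"hand":2.5,"travel":[-3.6,-0.6,-0.1],"twist":[0,0,4.5]},{"hand":2.5,"travel":[-3.65,-0.35,-0.1],"twist":[0,0,4.5]},{"hand":2.5,"travel":[-3.65,-0.05,-0.1],"twist":[0,0,4.5]},{"hand":2.5,"travel":[-3.65,0.25,-0.1],"twist":[0,0,4.5]},{"hand":2.5,"travel":[-3.6,0.5,-0.1],"twist":[0,0,4.5]}]'

```text
time: 14.53
position: [0.541, 0.0291, 0.2055]
tool_rot: [0.706, 0.708, -0.002, -0.002]
ft_force: [0.5, 0.8, -1.9]
grip_width: 0.0338
grip_force: 35.0
```

>>> move_arm --commands '[{"hand":2.5,"travel":[-3.55,0.8,0],"twist":[0,0,4.5]},{"hand":2.5,"travel":[-3.5,1.1,0],"twist":[0,0,4.5]},{"hand":2.5,"travel":[-3.4,1.35,0],"twist":[0,0,4.8]},{"hand":2.5,"travel":[0,0,0],"twist":[0,-6,0]},{"hand":2.5,"travel":[0,0,0],"twist":[0,-6,0]}]'

```text
time: 14.95
position: [0.5668, -0.0822, 0.2059]
tool_rot: [0.784, 0.612, -0.085, 0.065]
ft_force: [-0.6, 0.8, -2.5]
grip_width: 0.0338
grip_force: 35.0
```

>>> move_arm --commands '[{"hand":2.5,"travel":[0,0,0],"twist":[0,-4,0]},{"hand":2.5,"travel":[0,0,0],"twist":[0,0,0]},{"hand":2.5,"travel":[0,0,0],"twist":[0,0,0]},{"hand":2.5,"travel":[0,0,0],"twist":[0,0,0]}]'

```text
time: 15.28
position: [0.5667, -0.0757, 0.2066]
tool_rot: [0.777, 0.614, -0.11, 0.085]
ft_force: [-0.8, 0.7, -2.2]
grip_width: 0.0339
grip_force: 35.0
```

```bash
python3 - <<'E'
from h import *
o,c=look('wrist','w9'); print(o['time'],o['position'],o['ft_force']); where(o)
r=R.from_quat(o["tool_rot"]); A=tcp(.078,.0902,-16); 
plan(o['position'],r,np.r_[A[:2],A[2]],rot(-13.5,-16),1)
hsv=cv2.cvtColor(c["frame"],cv2.COLOR_RGB2HSV)
print(proj(c,[np.r_[C+YS*.084,.085],np.r_[C+YS*.118+XS*.032,.11],np.r_[C+YS*.118-XS*.032,.11]],o))
E
```

```text
15.2833 [ 0.56671474 -0.07574313  0.20656773] [-0.76890864  0.73405282 -2.15861857]
TCP [  0.  -27.5 206.6] tip [ -0.3  77.3 174.6] butt [   0.3 -111.2  228.4] rot err [  0.17 -15.93  -0.13]
0 [2.39, 0.02, 8.08] [-0.15, -0.07, 0.15]
[[315.09934118  -7.17773852]
 [387.92120967 -91.01926175]
 [242.51900891 -91.32402392]]
```

View pics/w9.png

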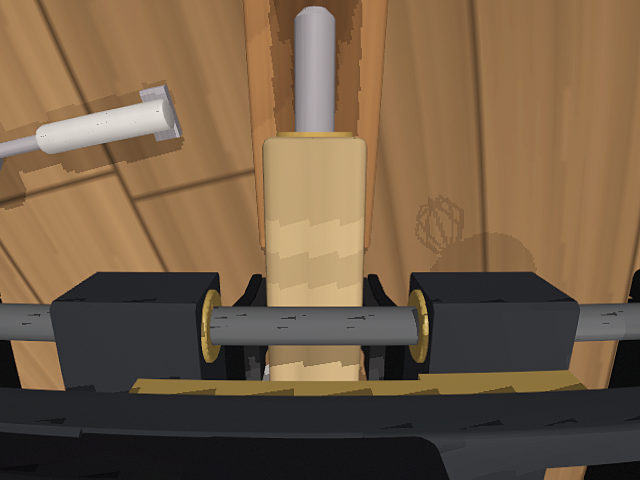

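>>> move_arm --commands '[{"hand":2.5,"travel":[0.7,0,2.4],"twist":[0,0,0]},{"hand":2.5,"travel":[0.8,0,2.8],"twist":[0,0,0]},{"hand":2.5,"travel":[0.6,0,2.0],"twist":[0,0,0]},{"hand":2.5,"travel":[0.25,0,0.9],"twist":[0,0,0]},{"hand":2.5,"travel":[0,0,0],"twist":[0,0,0]}]'

```text
time: 15.75
position: [0.5659, -0.076, 0.1215]
tool_rot: [0.777, 0.614, -0.111, 0.084]
ft_force: [-0.5, 0.5, -2.2]
grip_width: 0.0339
grip_force: 35.0
```

>>> move_arm --commands '[{"hand":2.5,"travel":[0,0,0],"twist":[0,0,0]},{"hand":2.5,"travel":[0,0,0],"twist":[0,0,0]},{"hand":2.5,"travel":[0,0,0],"twist":[0,0,0]}]'

```text
time: 16.0
position: [0.5689, -0.0762, 0.1253]
tool_rot: [0.777, 0.613, -0.108, 0.087]
ft_force: [0.5, -0.5, -1.7]
grip_width: 0.0339
grip_force: 35.0
```

```bash
python3 - <<'E'
from h import *
from rig import robot
o=robot.get_obs(); print(o['time'],o['ft_force']); where(o)
o,c=look("scene","s10"); cv2.imwrite("pics/s10c.png",cv2.resize(c["frame"][180:300,200:340,::-1],(700,600),interpolation=cv2.INTER_CUBIC))
print((proj(c,[np.r_[C+YS*.084,.085],np.r_[C-YS*.084,.085]])-[200,180])*5)
E
```

```text
16.0 [ 0.54554733 -0.52261493 -1.73377316]
TCP [  2.2 -27.4 125.3] tip [ 2.2 77.3 93.2] butt [   2.3 -111.1  147.2] rot err [ -0.2  -15.99  -0.04]
[[389.92901502 331.05699453]
 [184.41138915 191.91993828]]
```

View pics/s10c.png

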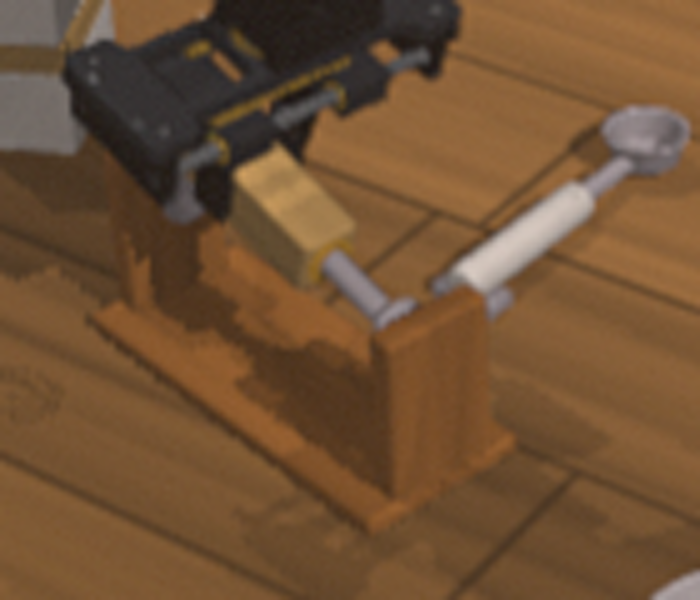

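>>> move_arm --commands '[{"hand":2.5,"travel":[0.6,0,0],"twist":[0,0,0]},{"hand":2.5,"travel":[0.6,0,0],"twist":[0,0,0]},{"hand":2.5,"travel":[0,0,0],"twist":[0,0,0]}]'

```text
time: 16.3
position: [0.5707, -0.0633, 0.1205]
tool_rot: [0.777, 0.614, -0.109, 0.086]
ft_force: [-0.5, 0.2, -3.2]
grip_width: 0.0339
grip_force: 35.0
```

>>> move_arm --commands '[{"hand":2.5,"travel":[0.4,0,0],"twist":[0,0,0]},{"hand":2.5,"travel":[0.4,0,0],"twist":[0,0,0]},{"hand":2.5,"travel":[0,0,0],"twist":[0,0,0]}]'

```text
time: 16.55
position: [0.5723, -0.0567, 0.1181]
tool_rot: [0.777, 0.614, -0.109, 0.086]
ft_force: [0.7, -1.6, -1.1]
grip_width: 0.0333
grip_force: 35.0
```

```bash
python3 -c "
from h import *
from rig import robot
o=robot.get_obs(); print(o['ft_force'],R.from_quat(o['tool_rot']).inv().apply(o['ft_force'])); where(o)"
```

```text
[ 0.71181649 -1.61500395 -1.0836534 ] [-1.05258917  1.065907    1.43007814]
TCP [  1.   -7.7 118.1] tip [ 0.8 97.  86. ] butt [  1.2 -91.4 140.1] rot err [ -0.02 -16.04  -0.13]
```

>>> move_arm --commands '[{"hand":2.5,"travel":[0.4,0,0],"twist":[0,0,0]},{"hand":2.5,"travel":[0.4,0,0],"twist":[0,0,0]},{"hand":2.5,"travel":[0,0,0],"twist":[0,0,0]}]'

```text
time: 16.8
position: [0.574, -0.0495, 0.1159]
tool_rot: [0.777, 0.614, -0.11, 0.086]
ft_force: [-0.7, -3.4, -0.3]
grip_width: 0.0341
grip_force: 35.0
```

>>> move_arm --commands '[{"hand":2.5,"travel":[0.4,0,0],"twist":[0,0,0]},{"hand":2.5,"travel":[0.4,0,0],"twist":[0,0,0]},{"hand":2.5,"travel":[0,0,0],"twist":[0,0,0]},{"hand":2.5,"travel":[0,0,0],"twist":[0,0,0]}]'

```text
time: 17.13
position: [0.5757, -0.0423, 0.1138]
tool_rot: [0.777, 0.614, -0.11, 0.086]
ft_force: [-1.0, -3.8, -0.1]
grip_width: 0.034
grip_force: 35.0
```

```bash
python3 -c "
from h import *
from rig import robot
o=robot.get_obs(); print(o['ft_force'],R.from_quat(o['tool_rot']).inv().apply(o['ft_force'])); where(o)"
```

```text
[-0.98002676 -3.77725871 -0.14020236] [-3.71091879 -0.07817324  1.21275024]
TCP [  1.    7.1 113.8] tip [  0.8 111.8  81.6] butt [  1.1 -76.6 135.8] rot err [-1.000e-02 -1.604e+01 -1.000e-01]
```

>>> move_arm --commands '[{"hand":2.5,"travel":[0.3,0,0],"twist":[0,0,0]},{"hand":2.5,"travel":[0.2,0,0],"twist":[0,0,0]},{"hand":2.5,"travel":[0,0,0],"twist":[0,0,0]}]'

```text
time: 17.38
position: [0.5767, -0.0377, 0.1125]
tool_rot: [0.777, 0.614, -0.11, 0.086]
ft_force: [-0.7, -5.7, -0.0]
grip_width: 0.0336
grip_force: 35.0
```

>>> move_arm --commands '[{"hand":2.5,"travel":[0,0,0.62],"twist":[0,4,0]},{"hand":2.5,"travel":[0,0,0.62],"twist":[0,4,0]},{"hand":2.5,"travel":[0,0,0],"twist":[0,0,0]}]'

```text
time: 17.63
position: [0.5756, -0.0424, 0.1]
tool_rot: [0.784, 0.617, -0.055, 0.043]
ft_force: [-1.0, -5.3, -0.5]
grip_width: 0.0333
grip_force: 35.0
```

```bash
python3 -c "
from h import *
from rig import robot
o=robot.get_obs(); print(o['ft_force'],R.from_quat(o['tool_rot']).inv().apply(o['ft_force']),o['moment']); where(o,.0885)"
```

```text
[-0.96630998 -5.3177937  -0.5107446 ] [-5.27405609  0.30721619  1.25039811] [-0.66620647  0.31549956  0.02667004]
TCP [  0.9   7.  100. ] tip [ 0.9 94.3 85.8] butt [  0.8 -99.8 112.8] rot err [ 0.04 -7.93  0.05]
```

>>> move_arm --commands '[{"hand":2.5,"travel":[0.1,0,0.62],"twist":[0,4,0]},{"hand":2.5,"travel":[0.05,0,0.62],"twist":[0,4,0]},{"hand":2.5,"travel":[0,0,0],"twist":[0,0,0]},{"hand":2.5,"travel":[0,0,0],"twist":[0,0,0]}]'

```text
time: 17.97
position: [0.5758, -0.0418, 0.0876]
tool_rot: [0.785, 0.619, -0.0, 0.0]
ft_force: [-2.2, -5.6, -0.6]
grip_width: 0.0339
grip_force: 35.0
```

```bash
python3 - <<'E'
from h import *
from rig import robot
o=robot.get_obs(); print(o['ft_force'],R.from_quat(o['tool_rot']).inv().apply(o['ft_force']),o['moment']); where(o,.0895)
o,c=look("scene","s11"); cv2.imwrite("pics/s11c.png",cv2.resize(c["frame"][180:300,200:340,::-1],(700,600),interpolation=cv2.INTER_CUBIC))
E
```

```text
[-2.19171358 -5.63166643 -0.60991181] [-5.98752535 -0.81359525  0.61552462] [-0.87708217  0.36442749  0.06805741]
TCP [ 0.9  7.7 87.6] tip [ 1.  97.2 85.5] butt [  0.9 -98.8  85.7] rot err [ 0.03 -0.05  0.02]
```

View pics/s11c.png

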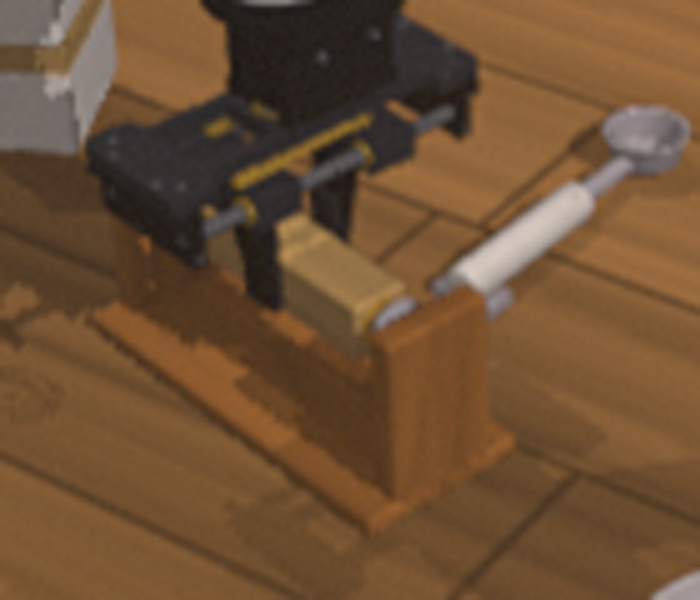

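>>> move_arm --commands '[{"hand":2.5,"travel":[-0.4,0,0],"twist":[0,0,0]},{"hand":2.5,"travel":[-0.4,0,0],"twist":[0,0,0]},{"hand":2.5,"travel":[-0.4,0,0],"twist":[0,0,0]},{"hand":2.5,"travel":[0,0,0],"twist":[0,0,0]},{"hand":2.5,"travel":[0,0,0],"twist":[0,0,0]}]'

```text
time: 18.43
position: [0.5734, -0.052, 0.0878]
tool_rot: [0.785, 0.619, 0.0, -0.0]
ft_force: [-1.1, -3.5, -1.9]
grip_width: 0.0338
grip_force: 35.0
```

>>> move_arm --commands '[{"hand":2.5,"travel":[-0.2,0,0],"twist":[0,0,0]},{"hand":2.5,"travel":[-0.2,0,0],"twist":[0,0,0]},{"hand":2.5,"travel":[0,0,0],"twist":[0,0,0]},{"hand":2.5,"travel":[0,0,0],"twist":[0,0,0]}]'

```text
time: 18.77
position: [0.5725, -0.0557, 0.0879]
tool_rot: [0.785, 0.62, 0.0, -0.0]
ft_force: [-0.9, -3.7, -2.7]
grip_width: 0.0336
grip_force: 35.0
```

```bash
python3 - <<'E'
from h import *
from rig import robot
o=robot.get_obs(); print(R.from_quat(o['tool_rot']).inv().apply(o['ft_force']),o['moment']); where(o,.1055)
E
```

```text
[-3.81522892  0.00503658  2.66006139] [-0.60322957  0.19846903  0.04375693]
TCP [ 1.  -6.6 87.9] tip [ 0.9 98.9 85.9] butt [  1.1 -97.1  85.8] rot err [-0.    0.01 -0.06]
```

>>> move_arm --commands '[{"hand":2.5,"travel":[-0.2,0,0],"twist":[0,0,0]},{"hand":2.5,"travel":[0,0,0],"twist":[0,0,0]},{"hand":2.5,"travel":[0,0,0],"twist":[0,0,0]}]'

```text
time: 19.02
position: [0.572, -0.0577, 0.0879]
tool_rot: [0.785, 0.62, 0.0, -0.0]
ft_force: [-2.0, -2.5, -2.3]
grip_width: 0.0337
grip_force: 35.0
```

>>> move_arm --commands '[{"hand":2.5,"travel":[-0.1,0,0],"twist":[0,0,0]},{"hand":2.5,"travel":[0,0,0],"twist":[0,0,0]},{"hand":2.5,"travel":[0,0,0],"twist":[0,0,0]}]'

```text
time: 19.27
position: [0.5718, -0.0585, 0.0879]
tool_rot: [0.785, 0.62, 0.0, -0.0]
ft_force: [0.2, -1.4, -1.9]
grip_width: 0.0339
grip_force: 35.0
```

```bash
python3 - <<'E'
from h import *
from rig import robot
o=robot.get_obs(); print(R.from_quat(o['tool_rot']).inv().apply(o['ft_force']),o['moment']); where(o,.1055)
E
```

```text
[-1.30266159  0.46955589  1.91197784] [-3.90298864e-01  1.66932706e-01  2.59600121e-04]
TCP [ 1.  -9.5 87.9] tip [ 0.9 96.  85.9] butt [   1.1 -100.    85.9] rot err [-0.    0.02 -0.07]
```

>>> move_arm --commands '[{"hand":2.5,"travel":[-0.1,0,0],"twist":[0,0,0]},{"hand":2.5,"travel":[0,0,0],"twist":[0,0,0]},{"hand":2.5,"travel":[0,0,0],"twist":[0,0,0]}]'

```text
time: 19.52
position: [0.5718, -0.0586, 0.0879]
tool_rot: [0.785, 0.619, 0.001, -0.0]
ft_force: [1.4, 4.0, -1.9]
grip_width: 0.0337
grip_force: 35.0
```

>>> move_arm --commands '[{"hand":2.5,"travel":[-0.1,0,0],"twist":[0,0,0]},{"hand":2.5,"travel":[0,0,0],"twist":[0,0,0]},{"hand":2.5,"travel":[0,0,0],"twist":[0,0,0]}]'

```text
time: 19.77
position: [0.5718, -0.0587, 0.0879]
tool_rot: [0.785, 0.619, 0.001, -0.001]
ft_force: [3.1, 7.9, -1.5]
grip_width: 0.0336
grip_force: 35.0
```

>>> move_arm --commands '[{"hand":2.5,"travel":[0.15,0,0],"twist":[0,0,0]},{"hand":3.6,"travel":[0,0,0],"twist":[0,0,0]},{"hand":4.5,"travel":[0,0,0],"twist":[0,0,0]},{"hand":6.5,"travel":[0,0,0],"twist":[0,0,0]},{"hand":8,"travel":[0,0,0],"twist":[0,0,0]}]'

```text
time: 20.18
position: [0.5718, -0.0596, 0.0882]
tool_rot: [0.785, 0.62, 0.0, 0.0]
ft_force: [0.6, -0.2, 0.6]
grip_width: 0.0486
grip_force: 0.0
```

>>> move_arm --commands '[{"hand":8,"travel":[0,0,0],"twist":[0,0,0]},{"hand":8,"travel":[0,0,0],"twist":[0,0,0]},{"hand":8,"travel":[0,0,0],"twist":[0,0,0]},{"hand":8,"travel":[0,0,0],"twist":[0,0,0]},{"hand":8,"travel":[0,0,-1.0],"twist":[0,0,0]}]'

```text
time: 20.6
position: [0.5703, -0.0589, 0.0966]
tool_rot: [0.785, 0.62, -0.001, -0.002]
ft_force: [-0.3, -0.6, -0.4]
grip_width: 0.0775
grip_force: 0.0
```

>>> move_arm --commands '[{"hand":8,"travel":[0,0,-2.5],"twist":[0,0,0]},{"hand":8,"travel":[0,0,-4.0],"twist":[0,0,0]},{"hand":8,"travel":[0,0,-4.0],"twist":[0,0,0]},{"hand":8,"travel":[0,0,-4.0],"twist":[0,0,0]},{"hand":8,"travel":[0,0,-4.0],"twist":[0,0,0]}]'

```text
time: 21.02
position: [0.5711, -0.059, 0.2856]
tool_rot: [0.785, 0.62, 0.0, 0.0]
ft_force: [0.2, -0.4, -0.4]
grip_width: 0.08
grip_force: 0.0
```

>>> move_arm --commands '[{"hand":8,"travel":[-4.0,0,-4.0],"twist":[0,0,0]},{"hand":8,"travel":[-3.0,0,-3.0],"twist":[0,0,0]},{"hand":8,"travel":[0,0,0],"twist":[0,0,0]},{"hand":8,"travel":[0,0,0],"twist":[0,0,0]},{"hand":8,"travel":[0,0,0],"twist":[0,0,0]}]'

```text
time: 21.43
position: [0.5572, -0.1159, 0.3415]
tool_rot: [0.785, 0.619, -0.0, -0.001]
ft_force: [-0.3, -0.0, -0.7]
grip_width: 0.08
grip_force: 0.0
```

```bash
python3 - <<'E'
from h import *
o,c=look("wrist","w12"); o2,c2=look("scene","s12"); print(o['time'],o['position'],o['ft_force'])
im=np.zeros((600,800,3),np.uint8)
im[:,:400]=cv2.resize(c["frame"][0:300,220:420],(400,600)); im[:,400:]=cv2.resize(c2["frame"][150:300,180:330],(400,600)) if 0 else im[:,400:]
im[:400,400:]=cv2.resize(c2["frame"][160:310,170:320],(400,400))
cv2.imwrite("pics/m12.png",im[:,:,::-1])
E
```

```text
21.4333 [ 0.55716585 -0.11593868  0.34150329] [-0.27497302 -0.00416498 -0.74666355]
```

View pics/m12.png

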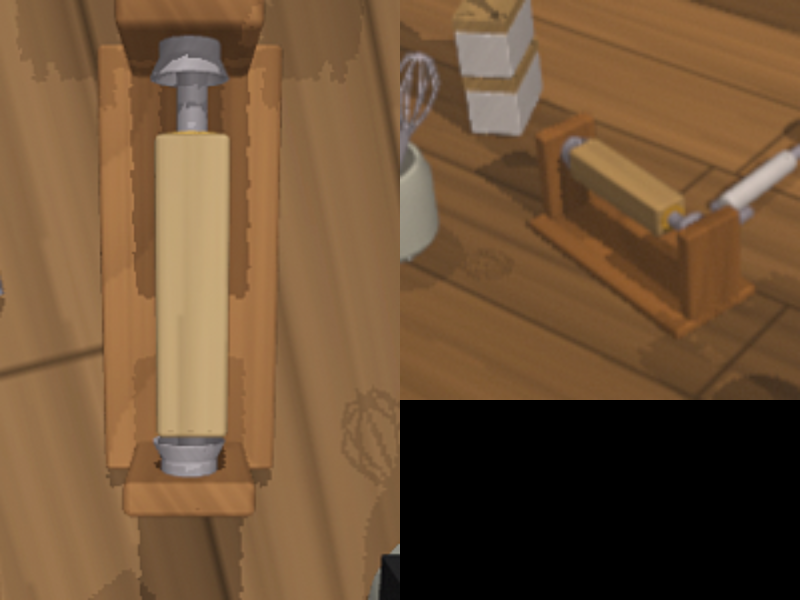

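The spindle lies level between the cups with both pins inside them. The butt-end barrel face is at the right cup's mouth and the stack still stands, so I'm handing in.

```bash
python3 -c "
from rig import robot
print(robot.hand_in())"
```

```text
the job is handed in; nothing more can be done
None
```

The tub is stacked on its twin, the spindle is seated between the end cups and released, and the job is handed in; the last pictures showed both in place, but the hand-in gave no verdict.

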